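# Pick the split ring off the centrifuge spindle

### The arm

A 6-joint arm with a two-finger parallel gripper is mounted at the origin on the work surface. World frame = base frame: x ahead of the robot, y to its left, z up, the work surface at z = 0. Lengths are in mm, angles in rad, forces in N, time in s.
With the tool pointing down it reaches from about 350 to 975 mm from the base axis. Payload 7.1 kg.
Tool frame: the origin (TCP) lies on the front face of the gripper's body, between the roots of the fingers; the fingertips stand 80 mm ahead of it and the grasp point (between the pads) lies 61 mm ahead of it; z points along the fingers, y is the line along which they close (so a half turn about z gives the same grasp; the last joint's range is limited). The gripper opens to 88 mm and grips with 3 to 60 N. Pads are 20 mm wide; open, the fingers measure 115 mm over their backs; the gripper's body (75 mm by 178 mm) begins 61 mm behind the grasp point.
Start: joints at [1.307, 0.423, 1.63, -0, 1.089, -0.019], TCP at [151.445, 606.358, 302.675] pointing down, gripper open.
Joint ranges: [-3, 3], [-0.9, 2.11], [0.09, 2.58], [-1.31, 4.45], [0.11, 2.69], [-2.54, 2.54]. Speed limits (rad/s): [2.39, 2.39, 3.01, 3.14, 3.14, 3.14].

### API

Orientations are given as a rotation vector (axis times angle).
In Python, from workcell import readout, vision, close_job gives the robot as it stands.
- The arm moves only by the tool servo_tool, never from a script. Its argument "plan" is a list that holds one entry, the list of rows, each a list of 7 numbers: the gripper command: -1 is fully open, 1 is shut, values between are in proportion, then the shift along the world's x, y, z in units of 40 mm (1.0 is 40 mm), then the turn, a rotation vector about the world's x, y, z in units of 5 degrees (1.0 is 5 degrees). A call has 1 to 5 rows; each row shifts and turns the commanded pose from where the row before left it; what a row does not reach is not made up. A row lasts 1/12 s, in which the tool goes at most 41.7 mm and 7.16 degrees, less where a joint would pass 70% of its speed; a pose out of reach is approached as far as the arm can. A call is refused whole if a number of a shift passes 1 or a number of a turn 1, either way. A call with a gripper value outside its range is refused whole. The fingers move at their own pace and stop on an object; the grip force is fixed at half the most. Time passes only in rows, so rows that do not move let the fingers close. It gives the time, the measured TCP pose, the force, the opening and the grip force at its end, in the units of the state.
- readout.get_obs(): the state, without advancing time (a new reading comes with each control period).
- vision.get_image(name): name is "scene" or "top" or "wrist"; returns the picture (420x560x3 uint8, red, green, blue); there is no depth.
- vision.camera_params(name): a dict with "fx", "fy", "cx", "cy" (pixels), "D" ([k1, k2, p1, p2, k3] as OpenCV has them; the pictures are not rectified), "rvec" (rotation vector, rad) and "tvec" (3), from world to camera coordinates, as OpenCV has them; the wrist camera has in their place "hand_eye" (4x4, takes a point from camera to tool coordinates, whose origin is the TCP and whose axes are the flange's). Camera axes: x right, y down, z forward; pixel columns grow to the right and rows downward; lengths in mm; the calibration is good to about 2 mm. A picture is of the moment at which its call begins: read the wrist's pose just before it. camera_params takes no time and is no camera call.
- close_job(): hands the job in; it is judged then, once.
The state is a dict: "t": time; "qpos": joint angles; "qvel": joint speeds; "joint_torque": joint torques, N m; "ee_pos": TCP position; "orientation": TCP orientation; "ft_force": force on the tool from outside, world axes, zero at the start; "moment": the same for the moment, N m; "width": finger opening in mm; "grasp_force": force on a finger pad.
Only numpy, scipy, OpenCV 4.12 (cv2) and the standard library are available. Lean on these libraries where they do the work, as an engineer would, in place of code of your own. Each camera call takes 0.05 s, during which the arm holds its last target. There are 200 camera calls.

### The job

Take the hook pick from its stand, feel its toe in under the turned-out tail of the brass split ring on the centrifuge, and with the pick lift that end up over the red catch without pressing hard on rotor, ring or spindle. Then hang the pick back in its stand and lay the ring flat in the white tray, leaving everything else alone.

Things in the scene. Friction and masses are not known exactly. Their poses are not given: they have to be found in the camera images.
- centrifuge: small bench centrifuge, fixed: white round base (192 mm across, 50 mm high), upright steel spindle 43 mm across with its top 92 mm above the bench. Origin: on the spindle axis at bench level, z up. All angles told here run about this axis from its +x, anticlockwise seen from above; its -x side carries a black switch panel
- key (a point): top centre of the brass key on the spindle, at 200 degrees, 84 mm above the bench: 8 mm wide, reaching out to 31 mm from the axis. It stands in the ring's split so that the ring cannot turn until it is lifted
- catch (a point): centre of the flat top of the red catch lug on the spindle, at 143 degrees, 88.8 mm above the bench; 5 mm wide, reaching out to 25.5 mm from the axis. Its underside slopes: wire pushed up from below is driven about 3 mm outward until it snaps over the top
- rotor: blue disc, 144 mm across, 18 mm thick, around the spindle. Origin: centre of its flat top face, 73.5 to 76.5 mm above the bench (differs per start). It floats on a spring, sinks 1 mm per 8 N and is delicate: touch it with a few N only. Four steel studs on it, 4 mm high, 10 mm across, 25 mm from the axis at 20, 95, 235 and 300 degrees, carry the ring
- ring: brass split ring of 5 mm round wire, 55 mm outside diameter, about 42 g, lying around the spindle on the studs, underside 4 mm above the rotor's top. Origin: on its axis, level with its underside; axes at first as the centrifuge's. Wire runs from 220 through 0 to 150 degrees, then straight on as a tail 16 mm long, tangent, pointing to 240 degrees, into the split
- ring_catch (a point): point on the wire's centreline under the catch lug (143 degrees, 25 mm from the axis). From 80 degrees to the tail's tip the wire is springy and bends outward (some 2 N per mm here); the rest is stiff. This end is out once the point is over 89.5 mm above the bench: 7 to 11 mm of lift here, 15 to 25 at the tail, at up to 20 N. It then stays up on the lug and the ring lies tilted
- ring_tail (a point): underside of the tail, 8 mm from its root: the place for the pick. The toe goes in below it square to the tail, heading to 330 degrees, until its tip meets the spindle about 4 mm past the wire's middle; the lug is 6 mm to one side. Once out, the ring can be gripped across its outside at 55 and 235 degrees, where it is stiff
- pick: hook pick, about 90 g. Origin: on the shank axis at the underside of its 24 mm square, 4 mm thick black flange, z up. Orange grip 16 mm square, z 4 to 52 mm; orange cap 24 mm square to z 57. Best held on its +x and -x sides. Below, a steel shank 6 mm across ends in a flat toe along +x, 16 mm from the axis, 5 mm wide, 2.2 mm thick, underside 56 to 70 mm below the origin: it is clamped tight at a length that differs and is not measured
- stand: wooden stand, fixed, 80 x 64 mm, 84 mm high, open at both ends along its x. The pick hangs in it by the black flange. The slot in its top board runs along its x from -8 to +21 mm from the centre and is 12 mm wide; shank and toe pass down through it, toe along +x. Origin: centre of its underside
- stand_home (a point): where the pick's origin is when the pick hangs in the stand: on the stand's axis, at the top of its board, 84 mm above its underside
- tray: flat white open tray, fixed, 150 x 150 mm, walls 18 mm high and 4 mm thick, floor 4 mm thick. Origin: centre of its underside
- beaker: empty glass beaker, 68 mm across, 90 mm high; a bystander, to be left alone. Origin: its underside at the middle
- reagent_bottle: reagent bottle with blue cap, 64 mm across, 140 mm high; a bystander, to be left alone. Origin: its underside at the middle
- stopper: brick-red rubber stopper, 34 mm across, 26 mm high; a bystander, to be left alone. Origin: its underside at the middle
- spatula: blue spatula, 150 mm long, lying on the bench; a bystander, to be left alone. Origin: its underside
- stain_jar: small amber jar with red lid, 44 mm across, 60 mm high; a bystander, to be left alone. Origin: its underside at the middle
- wash_bottle: white wash bottle, 74 mm across, about 195 mm high; a bystander, to be left alone. Origin: its underside at the middle
Things that resemble listed ones, but are neither listed nor needed, are in the scene too. Of the things that look like the pick, the smallest one is meant.

How it is judged (in metres and radians):
On the way:
1. with the pick at the ring and no finger on the ring, the ring's springy end is lifted over the catch: the point ring_catch stands more than 89.5 mm above the bench (height (world z) of ring_catch above 0.0895 m and distance between pick and ring_tail below 0.09 m and contact force between the fingers and ring below 0.1 N), for 0.1 s.
At the end, for the whole second after the job is handed in: The pick hangs upright in its stand, its origin within 7 mm of stand_home and within 0.1 rad of upright; the ring lies flat (within 0.12 rad) on the floor of the tray, its centre within 47 mm of the tray's centre along each side and its underside less than 12 mm above the bench; both at rest (distance between pick and stand_home below 0.007 m and angle between pick's own z axis and vertical below 0.1 rad and x of ring in the frame of tray between -0.047 and 0.047 m and y of ring in the frame of tray between -0.047 and 0.047 m and z of ring in the frame of tray below 0.012 m and angle between ring's own z axis and vertical below 0.12 rad and linear speed of each of ring, pick below 0.02 m/s); the robot touches nothing.
It fails at once if the pick presses on the rotor with more than 10 N (contact force between pick and rotor above 10 N).
It fails at once if the pick bears on the ring with more than 25 N (contact force between pick and ring above 25 N).
It fails at once if the pick presses on the spindle, lug or base with more than 15 N (contact force between pick and centrifuge above 15 N).
It fails at once if a bystander is moved more than 20 mm (distance of any of beaker, reagent_bottle, stopper, spatula, stain_jar, wash_bottle from where it was at the start of the episode above 0.02 m).
It also fails if it takes over 72 s, if anything falls off the work surface, if the arm or the gripper's body presses on something with over 40 N, if the wrist force passes 120 N, or if a joint passes its speed limit or range.

## Working session

There is one attempt and no reset: what is moved stays moved. The work goes in short steps, Python scripts to look and compute and a tool call to move; the robot and the scene stay as the last step left them, time stands still between calls to the robot, and variables do not carry over. Pictures are saved under pics/ and viewed, at most 10 in all, crops included, and the job is handed in when it is done.

Besides the shell and the picture viewer there is one more tool, called after "Request:" in YAML: its name, and indented under it one key for each argument. servo_tool: Moves the arm, as the interface text tells. Its arguments: {"type":"object","properties":{"plan":{"type":"array"}},"required":["plan"]}

```bash
mkdir -p pics
python3 - <<'E'
from workcell import readout, vision
import cv2
print(readout.get_obs())
for n in ("scene","top","wrist"):
    im=vision.get_image(n); cv2.imwrite(f"pics/{n}0.png",im[:,:,::-1]); p=vision.camera_params(n); print(n,p)
E
```

```text
{'t': 0.0, 'qpos': array([ 1.30700819e+00,  4.23827314e-01,  1.63068702e+00, -4.15079600e-05,
        1.08858311e+00, -1.90029085e-02]), 'qvel': array([ 0.00095934, -0.00047818, -0.00200994, -0.00061767,  0.00070333,
        0.00092634]), 'joint_torque': array([-1.56343009e-05, -5.44626939e+01, -2.73655128e+01,  6.44238107e-02,
        2.28468730e-02, -1.16177639e-04]), 'ee_pos': array([151.34004326, 605.95580496, 301.91121765]), 'orientation': array([-3.83496866e-01, -3.11792003e+00,  2.34814253e-03]), 'ft_force': array([ 0.43837845, -0.43009332,  0.14303164]), 'moment': array([0.04994353, 0.04345707, 0.00514355]), 'grasp_force': 0.0, 'width': 87.63499604246879}
scene {'fx': 541.2619854367988, 'fy': 541.2619854367988, 'cx': 283.7051688753526, 'cy': 206.0475942787256, 'D': array([0.05147082, 0.        , 0.        , 0.        , 0.        ]), 'rvec': array([ 1.90893194,  1.8077355 , -0.58628319]), 'tvec': array([ -97.60744119, -353.83252312, 1588.79659997])}
top {'fx': 510.31783890792207, 'fy': 510.31783890792207, 'cx': 287.548797138875, 'cy': 204.59411032988427, 'D': array([-0.15238098,  0.        ,  0.        ,  0.        ,  0.        ]), 'rvec': array([ 2.11429359, -2.15134537,  0.22041268]), 'tvec': array([  63.58419806,  501.83098238, 1477.18973015])}
wrist {'fx': 371.7713933531524, 'fy': 371.7713933531524, 'cx': 278.06848820521475, 'cy': 212.6245656742365, 'D': array([-0.0032772,  0.       ,  0.       ,  0.       ,  0.       ]), 'hand_eye': array([[-5.86332198e-04, -9.65240683e-01, -2.61361971e-01,
         7.02926024e+01],
       [ 9.99999334e-01, -8.25854321e-04,  8.06606951e-04,
        -7.10391010e-01],
       [-9.94416757e-04, -2.61361324e-01,  9.65240524e-01,
        -8.20307438e+01],
       [ 0.00000000e+00,  0.00000000e+00,  0.00000000e+00,
         1.00000000e+00]])}
```

Run:
```python
import cv2
a=cv2.imread("pics/top0.png");cv2.imwrite("pics/topb.png",cv2.resize(a,(800,600),interpolation=cv2.INTER_CUBIC))
a=cv2.imread("pics/scene0.png");cv2.imwrite("pics/sceneb.png",cv2.resize(a,(800,600),interpolation=cv2.INTER_CUBIC))
```

```text
(no output)
```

View pics/topb.png

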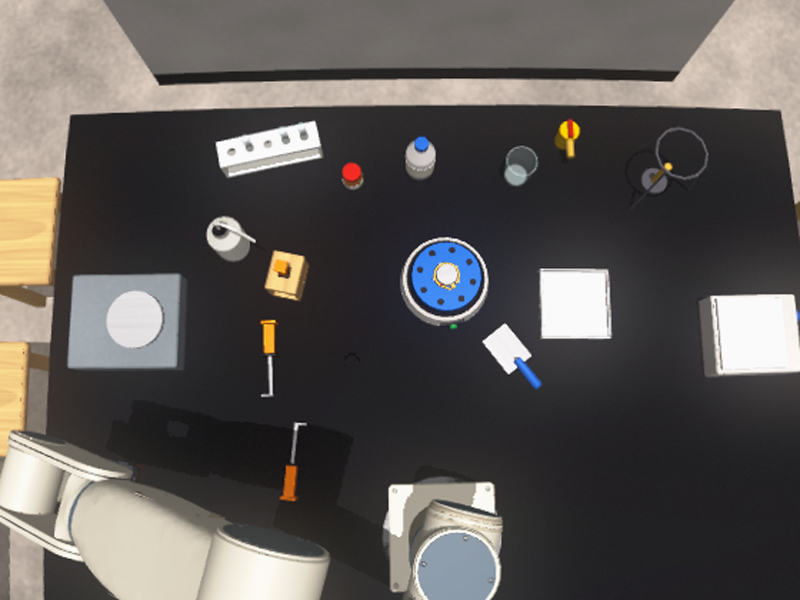

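View pics/sceneb.png

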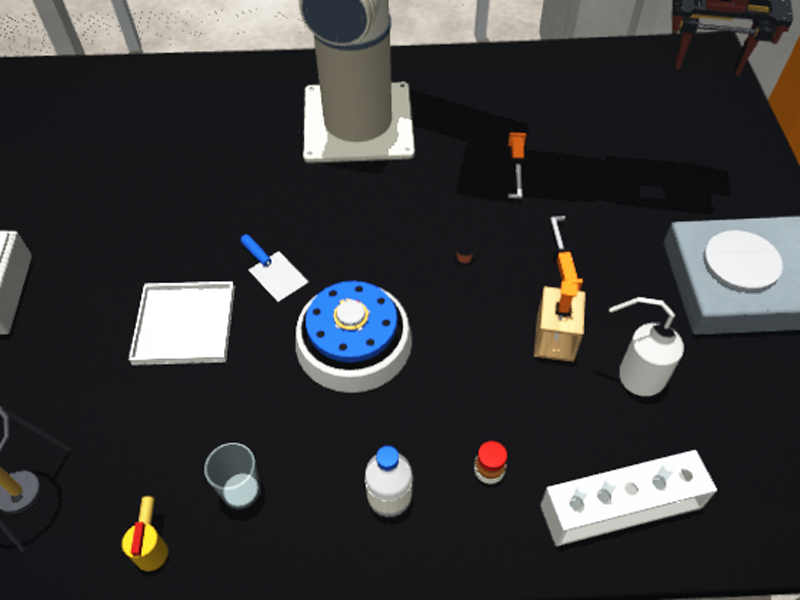

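The top view (800x600) has three pick look-alikes: one in the stand at (283,268), one lying at (268,358) and one lying at (292,462). The one hanging in the stand is the smallest and fits the description. The centrifuge is at (446,278), the tray at (575,303), and the switch panel with its green LED at (453,326).

```bash
cat > h.py <<'E'
import numpy as np, cv2
from scipy.spatial.transform import Rotation as R
from workcell import readout, vision
def cam(name, obs=None):
    p=vision.camera_params(name); K=np.array([[p['fx'],0,p['cx']],[0,p['fy'],p['cy']],[0,0,1.]])
    if 'hand_eye' in p:
        T=np.eye(4);T[:3,:3]=R.from_rotvec(obs['orientation']).as_matrix();T[:3,3]=obs['ee_pos']
        M=np.linalg.inv(T@p['hand_eye']); 
    else:
        M=np.eye(4);M[:3,:3]=cv2.Rodrigues(p['rvec'])[0];M[:3,3]=p['tvec']
    return K,np.array(p['D'],float),M
def p2w(c,px,z):
    K,D,M=c
    n=cv2.undistortPoints(np.array(px,float).reshape(-1,1,2),K,D).reshape(-1,2)
    d=np.c_[n,np.ones(len(n))]@M[:3,:3]; o=-M[:3,:3].T@M[:3,3]
    return o+d*((z-o[2])/d[:,2])[:,None]
def w2p(c,P):
    K,D,M=c
    return cv2.projectPoints(np.array(P,float).reshape(-1,1,3),cv2.Rodrigues(M[:3,:3])[0],M[:3,3],K,D)[0].reshape(-1,2)
def st():
    o=readout.get_obs(); Rm=R.from_rotvec(o['orientation']).as_matrix()
    print('t',round(o['t'],2),'p',o['ee_pos'].round(1),'z',Rm[:,2].round(4),'yaw_y',np.degrees(np.arctan2(Rm[1,1],Rm[0,1])).round(2),'F',o['ft_force'].round(2),'w',round(o['width'],1),'gf',o['grasp_force'],'q',o['qpos'].round(2)); return o
E
python3 - <<'E'
from h import *
o=st(); s=560/800
t=cam('top')
for n,px,z in [('spindle',(447,273),92),('led',(453,326),25),('cap',(282,268),141),('standtop',(291,263),84),('tray',(575,303),18),('trayL',(541,304),18),('trayR',(610,303),18),('bottle',(420,145),140),('wash',(225,232),150),('jar',(352,170),60)]:
    print(n,p2w(t,[(px[0]*s,px[1]*s)],z).round(0))
t=cam('scene')
for n,px,z in [('spindle',(350,312),92),('cap',(569,285),141),('standtop',(563,305),84),('tray',(183,322),18)]:
    print(n,p2w(t,[(px[0]*s,px[1]*s)],z).round(0))
print(R.from_rotvec(o['orientation']).as_matrix().round(3))
E
```

```text
t 0.15 p [151.4 606.1 302.1] z [-3.0e-04 -1.1e-03 -1.0e+00] yaw_y 75.97 F [ 0.32 -0.37 -0.81] w 87.7 gf 0.0 q [ 1.31  0.42  1.63  0.    1.09 -0.02]
spindle [[533. -19.  92.]]
led [[433. -33.  25.]]
cap [[538. 310. 141.]]
standtop [[561. 301.  84.]]
tray [[ 479. -298.   18.]]
trayL [[ 478. -224.   18.]]
trayR [[ 478. -376.   18.]]
bottle [[792.  32. 140.]]
wash [[611. 424. 150.]]
jar [[769. 176.  60.]]
spindle [[536. -17.  92.]]
cap [[539. 317. 141.]]
standtop [[536. 317.  84.]]
tray [[ 490. -295.   18.]]
[[-0.97   0.242 -0.   ]
 [ 0.242  0.97  -0.001]
 [ 0.    -0.001 -1.   ]]
```

Request:
servo_tool:
  plan:
    - [[-1, 0.5, -0.4, 0.05, 0, 0, 0], [-1, 0.75, -0.57, 0.05, 0, 0, 0], [-1, 0.75, -0.57, 0.05, 0, 0, 0], [-1, 0.75, -0.57, 0.05, 0, 0, 0], [-1, 0.75, -0.57, 0.05, 0, 0, 0]]

```text
t: 0.57
ee_pos: [292.3, 497.9, 312.5]
orientation: [-0.382, -3.118, 0.001]
ft_force: [0.4, -0.4, 0.3]
width: 88.0
grasp_force: 0.0
```

Request:
servo_tool:
  plan:
    - [[-1, 0.75, -0.57, 0.05, 0, 0, 0], [-1, 0.75, -0.57, 0.05, 0, 0, 0], [-1, 0.75, -0.57, 0.05, 0, 0, 0], [-1, 0.75, -0.57, 0.05, 0, 0, 0], [-1, 0.75, -0.57, 0.05, 0, 0, 0]]

```text
t: 0.98
ee_pos: [442.6, 383.7, 322.7]
orientation: [-0.383, -3.118, 0.0]
ft_force: [-0.4, -0.3, 0.0]
width: 87.6
grasp_force: 0.0
```

Request:
servo_tool:
  plan:
    - [[-1, 0.75, -0.57, 0.05, 0, 0, 0], [-1, 0.75, -0.57, 0.05, 0, 0, 0], [-1, 0.5, -0.37, 0.05, 0, 0, 0], [-1, 0.25, -0.2, 0.05, 0, 0, 0], [-1, 0, 0, 0, 0, 0, 0]]

```text
t: 1.4
ee_pos: [533.1, 315.3, 330.7]
orientation: [0.388, 3.117, 0.0]
ft_force: [0.5, 0.3, -0.0]
width: 87.9
grasp_force: 0.0
```

Run:
```python
from h import *
o=st(); im=vision.get_image('wrist'); np.save('w1.npy',[o['ee_pos'],o['orientation']])
cv2.imwrite('pics/w1raw.png',im[:,:,::-1]); cv2.imwrite('pics/w1.png',cv2.resize(im[:,:,::-1],(800,600),interpolation=cv2.INTER_CUBIC))
```

```text
t 1.4 p [533.1 315.3 330.7] z [ 5.e-04 -1.e-04 -1.e+00] yaw_y 75.81 F [ 0.54  0.31 -0.04] w 87.9 gf 0.0 q [ 0.51  0.39  1.62 -0.    1.14 -0.81]
```

View pics/w1.png

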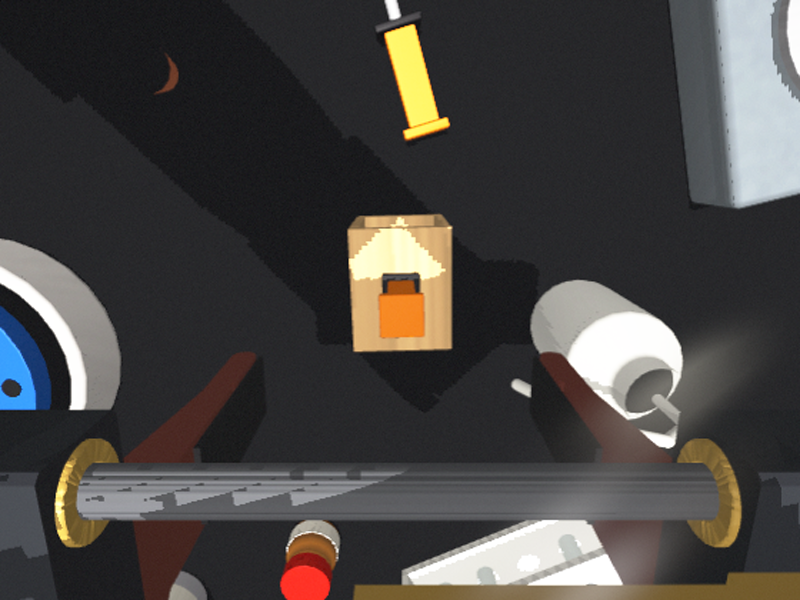

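The cap is at (402,314), and the stand's top corners are at (348,228), (452,228), (452,349) and (354,351). I still need the slot's direction, so I'll make close crops.

Run:
```python
import cv2, numpy as np
a=cv2.imread('pics/w1raw.png')[140:255,235:330]; b=cv2.imread('pics/scene0.png')[175:260,365:425]
a=cv2.resize(a,(0,0),fx=5,fy=5,interpolation=cv2.INTER_CUBIC); b=cv2.resize(b,(0,0),fx=5,fy=5,interpolation=cv2.INTER_CUBIC)
c=np.zeros((600,800,3),np.uint8); c[:575,:475]=a; c[:425,490:790]=b
cv2.imwrite('pics/crop1.png',c)
```

```text
(no output)
```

View pics/crop1.png

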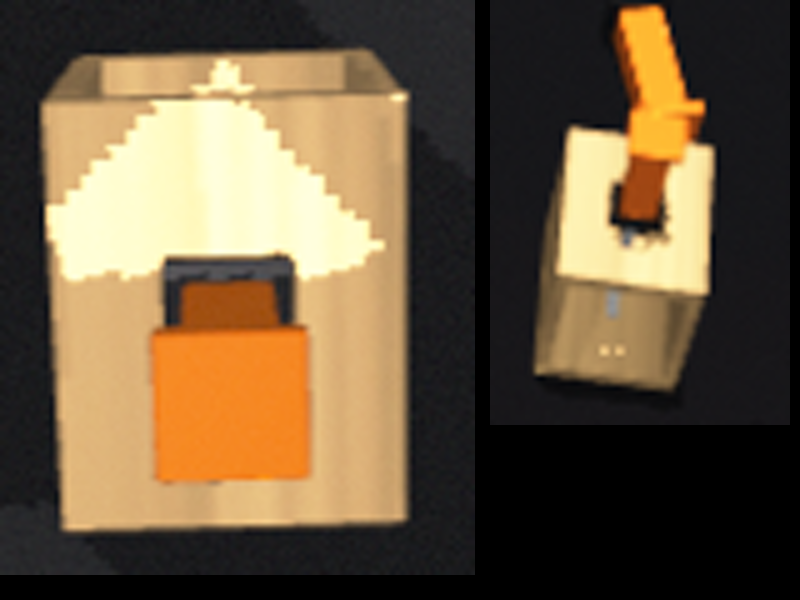

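Run:
```python
from h import *
d=np.load('w1.npy'); c=cam('wrist',dict(ee_pos=d[0],orientation=d[1]))
f=lambda L:[(235+(x+.5)/5-.5,140+(y+.5)/5-.5) for x,y in L]
for n,L,z in [('board',[(43,103),(407,97),(407,521),(62,528)],84),('cap',[(152,330),(306,328),(310,480),(157,482)],141),('flange',[(163,260),(293,258)],88)]:
    P=p2w(c,f(L),z); print(n,P.round(1).tolist(),'ctr',P.mean(0).round(1))
    if len(P)==4:
        e=[P[3]-P[0],P[2]-P[1],P[1]-P[0],P[2]-P[3]]; print([ (round(np.degrees(np.arctan2(v[1],v[0])),1),round(np.linalg.norm(v),1)) for v in e])
    else: print(np.degrees(np.arctan2(*(P[1]-P[0])[[1,0]])))
w=[(w[0]*.7,w[1]*.7) for w in [(515,385)]]
for z in (170,195): print('spout',p2w(c,w,z).round(0))
print(p2w(c,[(650*.7,385*.7)],195))
```

```text
board [[497.3, 292.2, 84.0], [512.0, 354.7, 84.0], [589.4, 337.3, 84.0], [574.8, 274.2, 84.0]] ctr [543.4 314.6  84. ]
[(np.float64(-13.1), np.float64(79.6)), (np.float64(-12.7), np.float64(79.3)), (np.float64(76.7), np.float64(64.2)), (np.float64(77.0), np.float64(64.7))]
cap [[528.6, 305.8, 141.0], [534.0, 328.4, 141.0], [557.6, 323.3, 141.0], [552.1, 300.4, 141.0]] ctr [543.1 314.5 141. ]
[(np.float64(-12.9), np.float64(24.2)), (np.float64(-12.0), np.float64(24.2)), (np.float64(76.5), np.float64(23.2)), (np.float64(76.5), np.float64(23.6))]
flange [[529.0, 305.9, 88.0], [534.4, 328.4, 88.0]] ctr [531.7 317.2  88. ]
76.66021429267992
spout [[583. 362. 170.]]
spout [[571. 359. 195.]]
[[585.89879938 417.07094647 195.        ]]
```

The scene crop shows the slot on the side away from the robot. So the toe points along world −13°, and the stand is at (543,314.5). Next I'll turn the gripper and view the centrifuge from above.

Request:
servo_tool:
  plan:
    - [[-1, 0, -0.46, -0.11, 0, 0, -1], [-1, 0, -0.46, -0.11, 0, 0, -1], [-1, 0, -0.46, -0.11, 0, 0, -1], [-1, 0, -0.46, -0.11, 0, 0, -1], [-1, 0, -0.46, -0.11, 0, 0, -1]]

```text
t: 1.87
ee_pos: [529.7, 225.6, 308.3]
orientation: [-1.052, -2.959, 0.0]
ft_force: [0.1, -0.7, -0.3]
width: 88.1
grasp_force: 0.0
```

Request:
servo_tool:
  plan:
    - [[-1, 0, -0.46, -0.11, 0, 0, -1], [-1, 0, -0.46, -0.11, 0, 0, -1], [-1, 0, -0.46, -0.11, 0, 0, -1], [-1, 0, -0.46, -0.11, 0, 0, -1], [-1, 0, -0.46, -0.11, 0, 0, -1]]

```text
t: 2.28
ee_pos: [530.0, 133.7, 286.3]
orientation: [-1.668, -2.661, 0.0]
ft_force: [-0.2, 0.3, 0.5]
width: 87.9
grasp_force: 0.0
```

Request:
servo_tool:
  plan:
    - [[-1, 0, -0.46, -0.11, 0, 0, -1], [-1, 0, -0.46, -0.11, 0, 0, -1], [-1, 0, -0.46, -0.11, 0, 0, -1], [-1, 0, -0.46, -0.11, 0, 0, -1], [-1, 0, -0.46, -0.11, 0, 0, -1]]

```text
t: 2.7
ee_pos: [530.4, 41.8, 264.4]
orientation: [-2.204, -2.237, 0.0]
ft_force: [0.9, -0.3, 0.4]
width: 87.6
grasp_force: 0.0
```

Request:
servo_tool:
  plan:
    - [[-1, 0, -0.46, -0.11, 0, 0, -1], [-1, 0, -0.46, -0.11, 0, 0, -1], [-1, 0, -0.46, -0.11, 0, 0, -0.76], [-1, 0, 0, 0, 0, 0, 0], [-1, 0, 0, 0, 0, 0, 0]]

```text
t: 3.12
ee_pos: [530.8, -13.4, 251.2]
orientation: [-2.453, -1.96, 0.001]
ft_force: [0.9, -0.7, -0.2]
width: 87.6
grasp_force: 0.0
```

Run:
```python
from h import *
o=st(); im=vision.get_image('wrist'); np.save('w2.npy',[o['ee_pos'],o['orientation']])
cv2.imwrite('pics/w2raw.png',im[:,:,::-1])
c=cam('wrist',o); u,v=w2p(c,[[534,-18,85]])[0]; print(u,v)
u0=int(np.clip(u-110,0,340)); v0=int(np.clip(v-82,0,255)); print(u0,v0)
cv2.imwrite('pics/w2.png',cv2.resize(im[v0:v0+165,u0:u0+220,::-1],None,fx=3.6,fy=3.6,interpolation=cv2.INTER_CUBIC))
```

```text
t 3.12 p [530.8 -13.4 251.2] z [-1.1e-03  5.0e-04 -1.0e+00] yaw_y -12.74 F [ 0.87 -0.68 -0.16] w 87.6 gf 0.0 q [-0.05  0.36  1.88  0.    0.91  0.17]
282.9647211315236 222.9037538619685
172 140
```

View pics/w2.png

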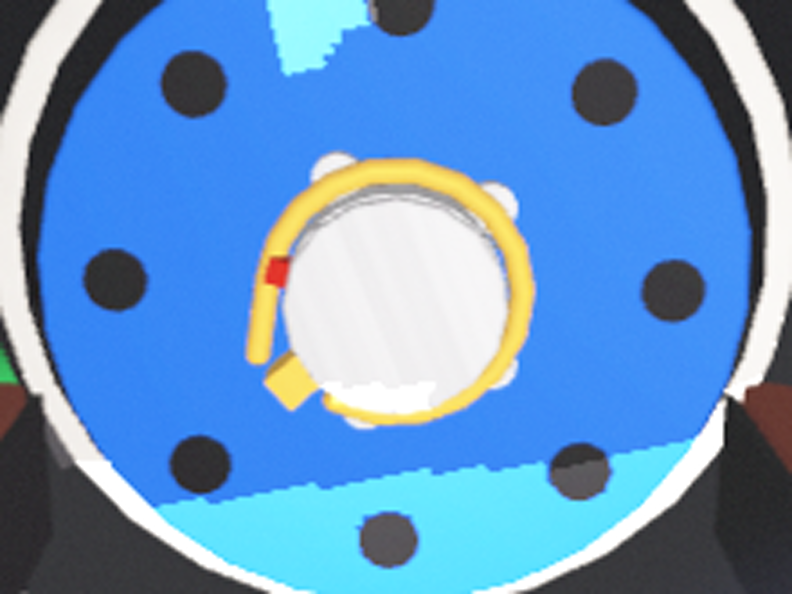

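Run:
```python
from h import *
d=np.load('w2.npy'); c=cam('wrist',dict(ee_pos=d[0],orientation=d[1]))
f=lambda L:[(172+(x+.5)/3.6-.5,140+(y+.5)/3.6-.5) for x,y in L]
S=p2w(c,f([(285,304),(508,304),(396.5,195),(396.5,413)]),92); print(S.round(1).tolist()); s=S.mean(0)
print('spindle',s.round(1))
for n,p,z,a in [('lug',(279,272),88.8,143),('key',(291,381),84,200),('tailtip',(258,352),82,None),('tailroot',(268,268),82,None)]:
    P=p2w(c,f([p]),z)[0]; v=P-s; th=np.degrees(np.arctan2(v[1],v[0]))%360
    print(n,P.round(1),np.hypot(*v[:2]).round(1),th.round(1),'yaw' if a else '',(th-a) if a else '')
A=p2w(c,f([(268,275),(257.5,352)]),81.5); v=A[1]-A[0]; print('tail dir',np.degrees(np.arctan2(v[1],v[0]))%360, 'expected 240+yaw')
# base circle & ring right extreme; rotor edge
r=p2w(c,f([(398,160),(532,290)]),82); print('ring outer r',np.hypot(*(r-s)[:,:2].T).round(1))
h=p2w(c,f([(115,280),(673,290)]),75); print('holes mid',h.mean(0).round(1),np.hypot(*(h-s)[:,:2].T).round(1))
h=p2w(c,f([(193,84),(580,471),(604,92),(201,464)]),75);print(h.mean(0).round(1),np.hypot(*(h-s)[:,:2].T).round(1),[np.degrees(np.arctan2(*(q-s)[[1,0]])).round(1) for q in h])
```

```text
[[512.9, -11.9, 92.0], [553.9, -21.2, 92.0], [538.0, 3.9, 92.0], [528.6, -38.0, 92.0]]
spindle [533.4 -16.8  92. ]
lug [512.9  -6.4  88.8] 23.0 153.1 yaw 10.109410636151125
key [509.1 -29.9  84. ] 27.5 208.3 yaw 8.315723352437288
tailtip [503.9 -23.2  82. ] 30.1 192.2  
tailroot [510.   -6.9  82. ] 25.3 156.9  
tail dir 248.48021950569546 expected 240+yaw
ring outer r [25.9 26.6]
holes mid [532.9 -17.6  75. ] [56.3 55.7]
[532.9 -17.7  75. ] [55.6 56.5 55.2 56.7] [np.float64(122.1), np.float64(-59.7), np.float64(30.6), np.float64(-148.3)]
```

Request:
servo_tool:
  plan:
    - [[-1, 0.03, 0.7, 0, 0, 0, 0], [-1, 0.04, 0.95, 0, 0, 0, 0], [-1, 0.04, 0.95, 0, 0, 0, 0], [-1, 0.04, 0.95, 0, 0, 0, 0], [-1, 0.04, 0.95, 0, 0, 0, 0]]

```text
t: 3.58
ee_pos: [538.2, 169.0, 251.9]
orientation: [-2.453, -1.963, -0.001]
ft_force: [0.3, 0.4, -0.2]
width: 87.8
grasp_force: 0.0
```

Request:
servo_tool:
  plan:
    - [[-1, 0.04, 0.95, 0, 0, 0, 0], [-1, 0.04, 0.95, 0, 0, 0, 0], [-1, 0.04, 0.95, 0, 0, 0, 0], [-1, 0, 0.85, 0, 0, 0, -0.04], [-1, 0, 0, 0, 0, 0, 0]]

```text
t: 4.0
ee_pos: [542.6, 320.8, 252.0]
orientation: [-2.451, -1.963, -0.005]
ft_force: [-0.4, 0.2, 0.2]
width: 88.1
grasp_force: 0.0
```

Run:
```python
from h import *
o=st(); im=vision.get_image('wrist'); cv2.imwrite('pics/w3raw.png',im[:,:,::-1])
c=cam('wrist',o)
q=np.array([543.3,314.5]); a=np.radians(-13); X=np.array([np.cos(a),np.sin(a)]); Y=np.array([-X[1],X[0]])
pts=[[*(q+12*sx*X+12*sy*Y),141] for sx,sy in((1,1),(1,-1),(-1,-1),(-1,1))]+[[*(q+40*sx*X+32*sy*Y),84] for sx,sy in((1,1),(1,-1),(-1,-1),(-1,1))]
for p in w2p(c,pts): cv2.circle(im,tuple(int(round(v)) for v in p),1,(0,255,0),-1)
cv2.imwrite('pics/w3.png',cv2.resize(im[:,:,::-1],(800,600),interpolation=cv2.INTER_CUBIC))
```

```text
t 4.0 p [542.6 320.8 252. ] z [ 0.0018  0.0029 -1.    ] yaw_y -12.62 F [-0.37  0.18  0.18] w 88.1 gf 0.0 q [0.51 0.49 1.66 0.   0.99 0.73]
```

View pics/w3.png

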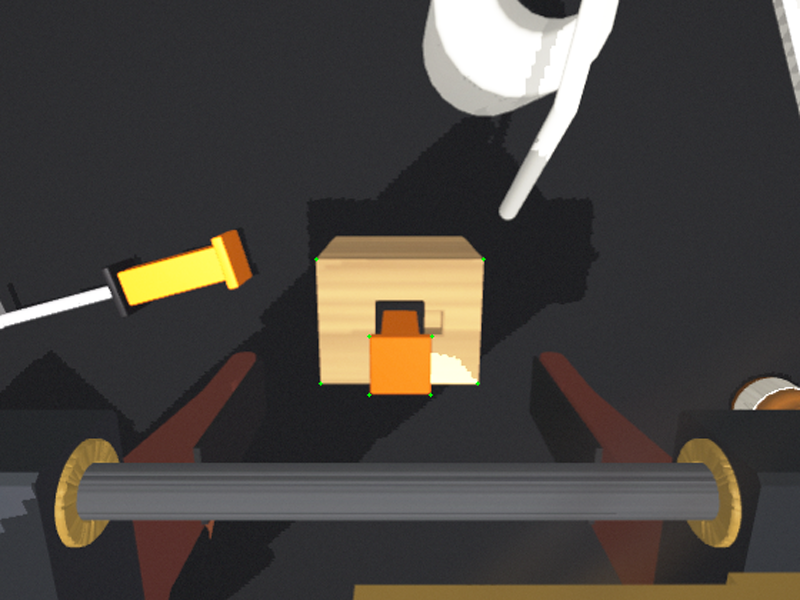

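The projected model lands on the cap and board corners, and the slot is visible at (433,321), toward +x. Descending to grasp after letting the arm settle.

Request:
servo_tool:
  plan:
    - [[-1, 0, 0, 0, 0, 0, 0], [-1, 0, 0, 0, 0, 0, 0], [-1, 0, 0, 0, 0, 0, 0]]

```text
t: 4.3
ee_pos: [543.5, 312.7, 251.5]
orientation: [2.459, 1.955, -0.001]
ft_force: [0.8, -0.0, 0.8]
width: 87.6
grasp_force: 0.0
```

```bash
python3 -c "
from h import *
st()"
```

```text
t 4.3 p [543.5 312.7 251.5] z [-4.e-04 -3.e-04 -1.e+00] yaw_y -13.05 F [ 0.8  -0.04  0.76] w 87.6 gf 0.0 q [ 0.5   0.49  1.66 -0.    0.99  0.73]
```

Request:
servo_tool:
  plan:
    - [[-1, 0, 0.04, -0.4, 0, 0, 0], [-1, 0, 0, -0.6, 0, 0, 0], [-1, 0, 0, -0.6, 0, 0, 0], [-1, 0, 0, -0.31, 0, 0, 0], [-1, 0, 0, 0, 0, 0, 0]]

```text
t: 4.72
ee_pos: [542.6, 313.3, 172.3]
orientation: [-2.46, -1.953, 0.008]
ft_force: [-0.3, 0.6, -0.9]
width: 87.9
grasp_force: 0.0
```

Request:
servo_tool:
  plan:
    - [[1, 0, 0, 0, 0, 0, 0], [1, 0, 0, 0, 0, 0, 0], [1, 0, 0, 0, 0, 0, 0], [1, 0, 0, 0, 0, 0, 0], [1, 0, 0, 0, 0, 0, 0]]

```text
t: 5.13
ee_pos: [544.3, 315.4, 176.1]
orientation: [2.459, 1.955, 0.003]
ft_force: [0.1, -0.3, -0.7]
width: 58.0
grasp_force: 0.0
```

Request:
servo_tool:
  plan:
    - [[1, 0, 0, 0, 0, 0, 0], [1, 0, 0, 0, 0, 0, 0], [1, 0, 0, 0, 0, 0, 0]]

```text
t: 5.38
ee_pos: [543.9, 315.3, 175.3]
orientation: [2.459, 1.955, 0.0]
ft_force: [0.9, 0.3, -0.0]
width: 37.8
grasp_force: 0.0
```

```bash
python3 -c "
from h import *
st()"
```

```text
t 5.38 p [543.9 315.3 175.3] z [ 2.e-04  1.e-04 -1.e+00] yaw_y -13.02 F [ 0.86  0.26 -0.01] w 37.8 gf 0.0 q [ 0.51  0.59  1.7  -0.    0.86  0.73]
```

Request:
servo_tool:
  plan:
    - [[1, 0, 0, 0, 0, 0, 0], [1, 0, 0, 0, 0, 0, 0], [1, 0, 0, 0, 0, 0, 0], [1, 0, 0, 0, 0, 0, 0], [1, 0, 0, 0, 0, 0, 0]]

```text
t: 5.8
ee_pos: [543.8, 315.2, 175.0]
orientation: [-2.459, -1.955, 0.0]
ft_force: [-0.7, -0.5, 0.5]
width: 23.8
grasp_force: 30.0
```

Request:
servo_tool:
  plan:
    - [[1, 0, 0, 0, 0, 0, 0], [1, 0, 0, 0.1, 0, 0, 0], [1, 0, 0, 0.2, 0, 0, 0], [1, 0, 0, 0.3, 0, 0, 0], [1, 0, 0, 0.3, 0, 0, 0]]

```text
t: 6.22
ee_pos: [543.9, 315.2, 212.2]
orientation: [-2.459, -1.955, 0.0]
ft_force: [-0.1, -0.1, 0.1]
width: 23.4
grasp_force: 30.0
```

Run:
```python
from h import *
o=st(); im=vision.get_image('wrist'); cv2.imwrite('pics/w4raw.png',im[:,:,::-1])
cv2.imwrite('pics/w4.png',cv2.resize(im[100:400,80:480,::-1],(800,600),interpolation=cv2.INTER_CUBIC))
```

```text
t 6.22 p [543.9 315.2 212.2] z [-1.e-04 -0.e+00 -1.e+00] yaw_y -13.02 F [-0.08 -0.14  0.09] w 23.4 gf 29.996089339256287 q [0.51 0.54 1.68 0.   0.92 0.73]
```

View pics/w4.png

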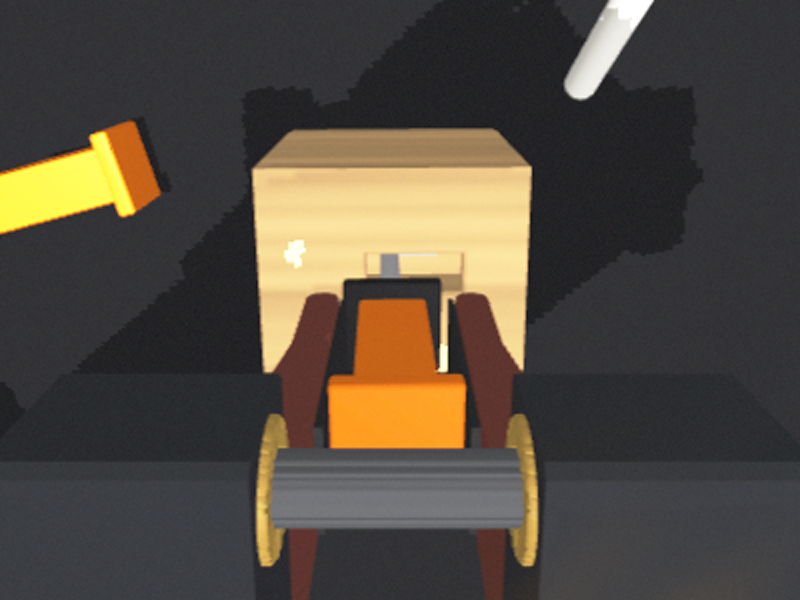

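The fingers are holding only the 24 mm cap, at (397,410), and not the grip. I'll set the pick down and regrasp lower.

Request:
servo_tool:
  plan:
    - [[1, 0, 0, -0.3, 0, 0, 0], [1, 0, 0, -0.3, 0, 0, 0], [1, 0, 0, -0.2, 0, 0, 0], [1, 0, 0, -0.1, 0, 0, 0], [1, 0, 0, 0, 0, 0, 0]]

```text
t: 6.68
ee_pos: [543.7, 315.0, 174.6]
orientation: [-2.459, -1.955, 0.002]
ft_force: [-2.2, -2.5, 9.8]
width: 23.6
grasp_force: 30.0
```

Request:
servo_tool:
  plan:
    - [[0.2, 0, 0, 0, 0, 0, 0], [0.2, 0, 0, 0, 0, 0, 0], [0.2, 0, 0, -0.1, 0, 0, 0], [0.2, 0, 0, -0.05, 0, 0, 0], [0.2, 0, 0, 0, 0, 0, 0]]

```text
t: 7.1
ee_pos: [543.3, 314.9, 167.8]
orientation: [-2.459, -1.955, 0.003]
ft_force: [0.5, 0.2, 0.1]
width: 35.2
grasp_force: 0.0
```

Request:
servo_tool:
  plan:
    - [[1, 0, 0, 0, 0, 0, 0], [1, 0, 0, 0, 0, 0, 0], [1, 0, 0, 0, 0, 0, 0], [1, 0, 0, 0, 0, 0, 0], [1, 0, 0, 0, 0, 0, 0]]

```text
t: 7.52
ee_pos: [543.8, 315.1, 169.1]
orientation: [2.459, 1.955, 0.0]
ft_force: [1.1, -0.3, -0.9]
width: 23.3
grasp_force: 30.0
```

Request:
servo_tool:
  plan:
    - [[1, 0, 0, 0, 0, 0, 0]]

```text
t: 7.6
ee_pos: [543.9, 315.2, 169.1]
orientation: [2.459, 1.955, 0.0]
ft_force: [-0.1, 0.5, -0.8]
width: 23.4
grasp_force: 30.0
```

Request:
servo_tool:
  plan:
    - [[0.3, 0, 0, 0, 0, 0, 0], [0.3, 0, 0, 0, 0, 0, 0], [0.3, 0, 0, -0.05, 0, 0, 0], [0.3, 0, 0, -0.05, 0, 0, 0], [0.3, 0, 0, 0, 0, 0, 0]]

```text
t: 8.02
ee_pos: [543.6, 315.1, 164.6]
orientation: [-2.459, -1.955, 0.001]
ft_force: [0.1, 0.1, 0.1]
width: 30.8
grasp_force: 0.0
```

Request:
servo_tool:
  plan:
    - [[1, 0, 0, 0, 0, 0, 0], [1, 0, 0, 0, 0, 0, 0], [1, 0, 0, 0, 0, 0, 0], [1, 0, 0, 0, 0, 0, 0], [1, 0, 0, 0, 0, 0, 0]]

```text
t: 8.43
ee_pos: [543.8, 315.1, 165.0]
orientation: [-2.459, -1.955, 0.0]
ft_force: [-0.1, 0.8, -0.1]
width: 23.3
grasp_force: 30.0
```

Request:
servo_tool:
  plan:
    - [[1, 0, 0, 0, 0, 0, 0], [1, 0, 0, 0, 0, 0, 0]]

```text
t: 8.6
ee_pos: [543.8, 315.2, 165.1]
orientation: [2.459, 1.955, -0.0]
ft_force: [-0.6, -0.3, -0.9]
width: 23.8
grasp_force: 30.0
```

```bash
python3 -c "
from h import *
o=st();print(o['moment'])"
```

```text
t 8.6 p [543.8 315.2 165.1] z [-0. -0. -1.] yaw_y -13.02 F [-0.61 -0.28 -0.89] w 23.8 gf 29.999902993440628 q [ 0.51  0.6   1.7  -0.    0.84  0.73]
[-1.54734780e-01  7.48949938e-02 -1.19713024e-04]
```

Request:
servo_tool:
  plan:
    - [[1, 0, 0, 0.1, 0, 0, 0], [1, 0, 0, 0.4, 0, 0, 0], [1, 0, 0, 0.7, 0, 0, 0], [1, 0, 0, 0.7, 0, 0, 0], [1, 0, 0, 0.48, 0, 0, 0]]

```text
t: 9.02
ee_pos: [544.4, 315.4, 262.9]
orientation: [2.459, 1.955, 0.003]
ft_force: [0.9, 0.9, -1.6]
width: 23.6
grasp_force: 30.0
```

Request:
servo_tool:
  plan:
    - [[1, 0, -0.3, 0, 0, 0, 0], [1, -0.15, -0.6, 0, 0, 0, 0], [1, -0.15, -0.8, 0, 0, 0, -0.4], [1, -0.15, -0.8, 0, 0, 0, -0.4], [1, -0.15, -0.8, 0, 0, 0, -0.4]]

```text
t: 9.43
ee_pos: [518.6, 181.2, 259.2]
orientation: [-2.559, -1.822, 0.003]
ft_force: [1.4, -0.7, -0.4]
width: 24.1
grasp_force: 30.0
```

Request:
servo_tool:
  plan:
    - [[1, -0.15, -0.8, 0, 0, 0, -0.48], [1, -0.15, -0.8, 0, 0, 0, 0], [1, -0.15, -0.8, 0, 0, 0, 0], [1, -0.15, -0.8, 0, 0, 0, 0], [1, -0.15, -0.7, 0, 0, 0, 0]]

```text
t: 9.85
ee_pos: [488.3, 24.9, 259.4]
orientation: [-2.595, -1.769, 0.002]
ft_force: [-0.2, -0.0, -1.3]
width: 23.7
grasp_force: 30.0
```

Request:
servo_tool:
  plan:
    - [[1, -0.15, -0.5, 0, 0, 0, 0], [1, -0.14, -0.32, 0, 0, 0, 0], [1, 0, 0, 0, 0, 0, 0], [1, 0, 0, 0, 0, 0, 0], [1, 0, 0, 0, 0, 0, 0]]

```text
t: 10.27
ee_pos: [478.2, -5.5, 260.0]
orientation: [-2.596, -1.769, 0.0]
ft_force: [-0.4, -0.1, 0.4]
width: 23.8
grasp_force: 30.0
```

Run:
```python
from h import *
o=st(); im=vision.get_image('wrist'); np.save('w5.npy',[o['ee_pos'],o['orientation']])
cv2.imwrite('pics/w5raw.png',im[:,:,::-1])
c=cam('wrist',o); print(w2p(c,[[507,-15.5,80],[484,-5.7,110]]))
cv2.imwrite('pics/w5.png',cv2.resize(im[120:345,130:430,::-1],(800,600),interpolation=cv2.INTER_CUBIC))
```

```text
t 10.27 p [478.2  -5.5 260. ] z [-3.e-04  2.e-04 -1.e+00] yaw_y -21.44 F [-0.37 -0.09  0.35] w 23.8 gf 29.999913275241852 q [-0.04  0.27  1.98  0.    0.89  0.34]
[[318.59226381 211.14466814]
 [285.04932531 221.92632924]]
```

View pics/w5.png

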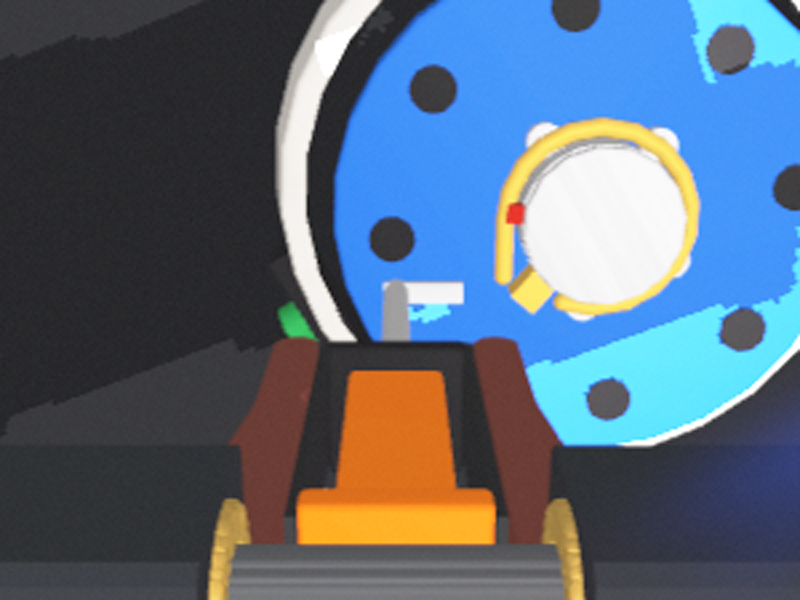

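The toe is visible: shank at (396,290), tip at (463,293). The tail runs from (505,215) to (504,283), the lug is at (515,213) and the key at (531,290).

Run:
```python
from h import *
d=np.load('w5.npy'); c=cam('wrist',dict(ee_pos=d[0],orientation=d[1])); Rm=R.from_rotvec(d[1]).as_matrix()
f=lambda L:[(130+(x+.5)/2.667-.5,120+(y+.5)/2.667-.5) for x,y in L]
for z in (131,125,119,113,110): # toe-top heights world
    P=(p2w(c,f([(463,293),(430,293),(396,293)]),z)-d[0])@Rm; print(z,P.round(1).tolist())
C=p2w(c,f([(522,218),(688,218),(605,140),(605,303)]),92);print(C.round(1).tolist())
for n,p,z in [('lug',(515.5,213),88.8),('key',(531,290),84),('tail a',(504.5,230),82),('tail b',(504.5,275),82)]: print(n,p2w(c,f([p]),z)[0].round(1))
print(((p2w(c,f([(504.5,280),(504.5,230)]),82)-d[0])@Rm).round(1))
```

```text
131 [[3.4, 16.0, 129.0], [3.4, 8.7, 129.0], [3.4, 1.1, 129.0]]
125 [[1.5, 16.5, 135.0], [1.5, 8.9, 135.0], [1.5, 1.1, 135.0]]
119 [[-0.4, 16.9, 141.0], [-0.4, 9.1, 141.0], [-0.4, 1.1, 141.0]]
113 [[-2.4, 17.3, 147.0], [-2.4, 9.3, 147.0], [-2.4, 1.1, 147.0]]
110 [[-3.3, 17.5, 150.0], [-3.3, 9.4, 150.0], [-3.3, 1.1, 150.0]]
[[513.7, -7.2, 92.0], [553.7, -23.0, 92.0], [540.1, 4.2, 92.0], [526.4, -37.1, 92.0]]
lug [512.6  -6.2  88.8]
key [509.5 -29.3  84. ]
tail a [508.5 -11.3  82. ]
tail b [504.2 -23.3  82. ]
[[ -8.5  30.8 178. ]
 [  5.6  30.4 178. ]]
```

Run:
```python
from h import *
d=np.load('w5.npy'); c=cam('wrist',dict(ee_pos=d[0],orientation=d[1])); Rm=R.from_rotvec(d[1]).as_matrix()
im=cv2.imread('pics/w5raw.png'); g=cv2.cvtColor(im,cv2.COLOR_BGR2GRAY).astype(int)
col=int(130+395/2.667)
print('col',col,[(r,tuple(im[r,col+4])) for r in range(224,262)])
print('toe col 285..', [(r,tuple(im[r,297])) for r in range(222,238)])
print('toe row', [(x,tuple(im[229,x])) for x in range(268,308)])
```

```text
col 278 [(224, (np.uint8(249), np.uint8(143), np.uint8(60))), (225, (np.uint8(204), np.uint8(153), np.uint8(130))), (226, (np.uint8(226), np.uint8(223), np.uint8(222))), (227, (np.uint8(223), np.uint8(221), np.uint8(222))), (228, (np.uint8(194), np.uint8(192), np.uint8(194))), (229, (np.uint8(191), np.uint8(187), np.uint8(189))), (230, (np.uint8(179), np.uint8(176), np.uint8(180))), (231, (np.uint8(178), np.uint8(175), np.uint8(176))), (232, (np.uint8(177), np.uint8(173), np.uint8(176))), (233, (np.uint8(178), np.uint8(175), np.uint8(177))), (234, (np.uint8(179), np.uint8(163), np.uint8(159))), (235, (np.uint8(203), np.uint8(174), np.uint8(161))), (236, (np.uint8(173), np.uint8(165), np.uint8(166))), (237, (np.uint8(164), np.uint8(164), np.uint8(166))), (238, (np.uint8(163), np.uint8(163), np.uint8(163))), (239, (np.uint8(163), np.uint8(161), np.uint8(164))), (240, (np.uint8(163), np.uint8(162), np.uint8(165))), (241, (np.uint8(164), np.uint8(161), np.uint8(164))), (242, (np.uint8(164), np.uint8(162), np.uint8(165))), (243, (np.uint8(164), np.uint8(162), np.uint8(164))), (244, (np.ui
[... 3259 characters left out ...]
), (295, (np.uint8(245), np.uint8(244), np.uint8(245))), (296, (np.uint8(245), np.uint8(244), np.uint8(245))), (297, (np.uint8(245), np.uint8(245), np.uint8(245))), (298, (np.uint8(246), np.uint8(245), np.uint8(245))), (299, (np.uint8(246), np.uint8(245), np.uint8(245))), (300, (np.uint8(245), np.uint8(244), np.uint8(245))), (301, (np.uint8(246), np.uint8(245), np.uint8(245))), (302, (np.uint8(245), np.uint8(244), np.uint8(246))), (303, (np.uint8(247), np.uint8(222), np.uint8(212))), (304, (np.uint8(249), np.uint8(145), np.uint8(66))), (305, (np.uint8(249), np.uint8(145), np.uint8(64))), (306, (np.uint8(249), np.uint8(145), np.uint8(64))), (307, (np.uint8(249), np.uint8(145), np.uint8(64)))]
```

Run:
```python
from h import *
d=np.load('w5.npy'); c=cam('wrist',dict(ee_pos=d[0],orientation=d[1])); Rm=R.from_rotvec(d[1]).as_matrix()
t=lambda px,zt:((p2w(c,[px],d[0][2]-zt)-d[0])@Rm)[0]
print('flange bottom',t((282,247.3),81.1)[0]-12,'grip base',t((282,258.6),77.1)[0]-8)
for zt in (136,139,142,145,148,151): print(zt,'bot edge',(t((297,224.9),zt)[0]-2.5).round(2),'| top edges (zt-2.2)',(t((297,226.8),zt-2.2)[0]-2.5).round(2),(t((297,233.5),zt-2.2)[0]+2.5).round(2),'tip',t((303.2,230),zt-2.2)[1].round(2),'shank',t((277.8,231),zt-2.2)[1].round(2))
```

```text
flange bottom -2.0148090884332284 grip base -2.0321242753758773
136 bot edge 1.63 | top edges (zt-2.2) 1.09 1.81 tip 16.33 shank 0.86
139 bot edge 0.71 | top edges (zt-2.2) 0.16 0.82 tip 16.54 shank 0.86
142 bot edge -0.21 | top edges (zt-2.2) -0.77 -0.17 tip 16.75 shank 0.86
145 bot edge -1.12 | top edges (zt-2.2) -1.71 -1.17 tip 16.97 shank 0.85
148 bot edge -2.04 | top edges (zt-2.2) -2.64 -2.16 tip 17.18 shank 0.85
151 bot edge -2.95 | top edges (zt-2.2) -3.57 -3.15 tip 17.39 shank 0.85
```

Request:
servo_tool:
  plan:
    - [[1, 0.02, 0.05, -0.3, 0, 0, 0], [1, 0, 0, -0.3, 0, 0, 0], [1, 0, 0, -0.2, 0, 0, 0], [1, 0, 0, -0.07, 0, 0, 0], [1, 0, 0, 0, 0, 0, 0]]

```text
t: 10.73
ee_pos: [478.7, -3.1, 224.7]
orientation: [-2.594, -1.77, 0.002]
ft_force: [0.5, -0.6, -1.5]
width: 23.4
grasp_force: 30.0
```

Request:
servo_tool:
  plan:
    - [[1, 0, 0, 0, 0, 0, 0], [1, 0, 0, 0, 0, 0, 0], [1, 0, 0, -0.0125, 0, 0, 0], [1, 0, 0, -0.0125, 0, 0, 0], [1, 0, 0, 0, 0, 0, 0]]

```text
t: 11.15
ee_pos: [479.1, -3.7, 224.7]
orientation: [2.596, 1.769, 0.001]
ft_force: [0.1, -0.6, -0.6]
width: 23.7
grasp_force: 30.0
```

```bash
python3 -c "
from h import *
st()"
```

```text
t 11.15 p [479.1  -3.7 224.7] z [ 5.e-04 -0.e+00 -1.e+00] yaw_y -21.43 F [ 0.11 -0.64 -0.61] w 23.7 gf 29.99993696808815 q [-0.03  0.33  2.    0.    0.81  0.34]
```

Request:
servo_tool:
  plan:
    - [[1, 0, 0, -0.0125, 0, 0, 0], [1, 0, 0, -0.0125, 0, 0, 0], [1, 0, 0, 0, 0, 0, 0], [1, 0, 0, 0, 0, 0, 0], [1, 0, 0, 0, 0, 0, 0]]

```text
t: 11.57
ee_pos: [479.0, -3.7, 223.5]
orientation: [-2.596, -1.77, 0.0]
ft_force: [0.5, -1.1, -1.2]
width: 23.6
grasp_force: 30.0
```

Request:
servo_tool:
  plan:
    - [[1, 0, 0, -0.01, 0, 0, 0], [1, 0, 0, -0.01, 0, 0, 0], [1, 0, 0, 0, 0, 0, 0], [1, 0, 0, 0, 0, 0, 0], [1, 0, 0, 0, 0, 0, 0]]

```text
t: 11.98
ee_pos: [479.0, -3.6, 222.7]
orientation: [-2.596, -1.77, 0.0]
ft_force: [0.2, 0.7, -1.2]
width: 23.5
grasp_force: 30.0
```

Request:
servo_tool:
  plan:
    - [[1, 0, 0, -0.01, 0, 0, 0], [1, 0, 0, -0.01, 0, 0, 0], [1, 0, 0, 0, 0, 0, 0], [1, 0, 0, 0, 0, 0, 0], [1, 0, 0, 0, 0, 0, 0]]

```text
t: 12.4
ee_pos: [479.0, -3.6, 221.9]
orientation: [-2.596, -1.77, 0.0]
ft_force: [0.1, 0.2, -0.9]
width: 23.8
grasp_force: 30.0
```

Request:
servo_tool:
  plan:
    - [[1, 0, 0, -0.01, 0, 0, 0], [1, 0, 0, -0.01, 0, 0, 0], [1, 0, 0, 0, 0, 0, 0], [1, 0, 0, 0, 0, 0, 0], [1, 0, 0, 0, 0, 0, 0]]

```text
t: 12.82
ee_pos: [479.1, -3.6, 221.1]
orientation: [2.596, 1.77, 0.0]
ft_force: [0.3, 0.3, 0.3]
width: 23.4
grasp_force: 30.0
```

Request:
servo_tool:
  plan:
    - [[1, 0, 0, -0.0075, 0, 0, 0], [1, 0, 0, -0.0075, 0, 0, 0], [1, 0, 0, 0, 0, 0, 0], [1, 0, 0, 0, 0, 0, 0], [1, 0, 0, 0, 0, 0, 0]]

```text
t: 13.23
ee_pos: [479.1, -3.6, 220.6]
orientation: [2.596, 1.77, 0.0]
ft_force: [0.2, 0.7, 4.4]
width: 23.7
grasp_force: 30.0
```

Contact with the rotor is at TCP z≈221.2. I'll raise 1.5 mm to the middle of the gap and advance.

Request:
servo_tool:
  plan:
    - [[1, 0, 0, 0.02, 0, 0, 0], [1, 0, 0, 0.0175, 0, 0, 0], [1, 0.08, -0.031, 0, 0, 0, 0], [1, 0.08, -0.031, 0, 0, 0, 0], [1, 0.07, -0.028, 0, 0, 0, 0]]

```text
t: 13.65
ee_pos: [488.7, -7.4, 221.9]
orientation: [2.596, 1.77, 0.0]
ft_force: [0.4, 0.0, -0.6]
width: 23.6
grasp_force: 30.0
```

Request:
servo_tool:
  plan:
    - [[1, 0, 0, 0, 0, 0, 0], [1, 0, 0, 0, 0, 0, 0], [1, 0.023, -0.009, 0, 0, 0, 0], [1, 0.023, -0.009, 0, 0, 0, 0], [1, 0, 0, 0, 0, 0, 0]]

```text
t: 14.07
ee_pos: [490.2, -8.0, 222.0]
orientation: [2.596, 1.77, 0.0]
ft_force: [-1.0, -0.6, -0.8]
width: 23.7
grasp_force: 30.0
```

Run:
```python
from h import *
o=st(); im=vision.get_image('wrist'); cv2.imwrite('pics/w6raw.png',im[:,:,::-1])
print(w2p(cam('wrist',o),[[507,-15.5,80]]))
cv2.imwrite('pics/w6.png',cv2.resize(im[130:265,220:400,::-1],(800,600),interpolation=cv2.INTER_CUBIC))
```

```text
t 14.07 p [490.2  -8.  222. ] z [ 1.e-04 -0.e+00 -1.e+00] yaw_y -21.43 F [-0.97 -0.57 -0.84] w 23.7 gf 29.999796152114868 q [-0.04  0.35  1.98 -0.    0.81  0.33]
[[305.46275465 229.66108676]]
```

View pics/w6.png

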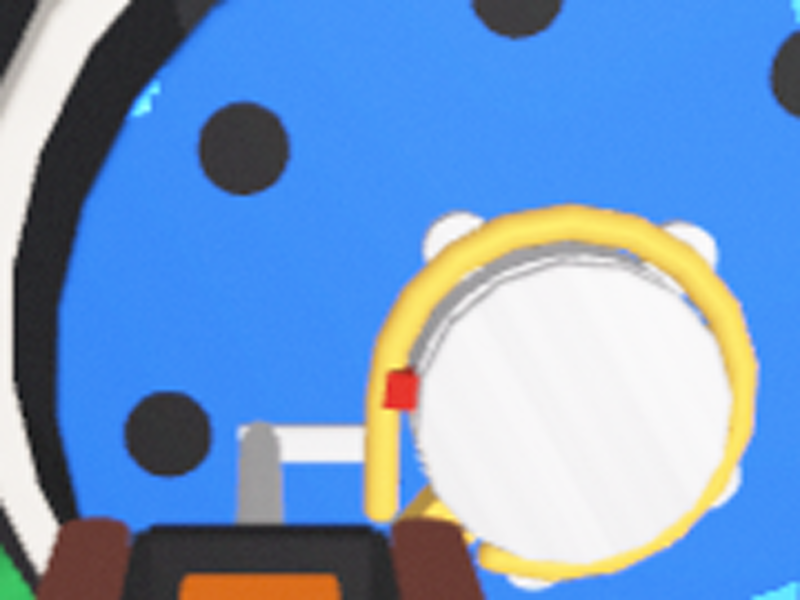

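The toe at (320,443) is reaching in under the tail at (382,440) and clears the lug at (401,390). I'll keep advancing until it meets the spindle.

Request:
servo_tool:
  plan:
    - [[1, 0.023, -0.009, 0, 0, 0, 0], [1, 0.023, -0.009, 0, 0, 0, 0], [1, 0.023, -0.009, 0, 0, 0, 0], [1, 0, 0, 0, 0, 0, 0], [1, 0, 0, 0, 0, 0, 0]]

```text
t: 14.53
ee_pos: [492.9, -9.0, 222.0]
orientation: [-2.596, -1.77, -0.0]
ft_force: [1.0, -0.1, -0.7]
width: 23.6
grasp_force: 30.0
```

Request:
servo_tool:
  plan:
    - [[1, 0.023, -0.009, 0, 0, 0, 0], [1, 0, 0, 0, 0, 0, 0], [1, 0, 0, 0, 0, 0, 0]]

```text
t: 14.78
ee_pos: [493.8, -9.4, 222.0]
orientation: [2.596, 1.77, 0.0]
ft_force: [-0.0, -0.3, -0.6]
width: 23.6
grasp_force: 30.0
```

Request:
servo_tool:
  plan:
    - [[1, 0.014, -0.0055, 0, 0, 0, 0], [1, 0, 0, 0, 0, 0, 0], [1, 0, 0, 0, 0, 0, 0]]

```text
t: 15.03
ee_pos: [494.4, -9.6, 222.0]
orientation: [-2.596, -1.77, -0.0]
ft_force: [-0.3, -0.2, -0.6]
width: 23.7
grasp_force: 30.0
```

Request:
servo_tool:
  plan:
    - [[1, 0.014, -0.0055, 0, 0, 0, 0], [1, 0, 0, 0, 0, 0, 0], [1, 0, 0, 0, 0, 0, 0]]

```text
t: 15.28
ee_pos: [494.9, -9.8, 222.0]
orientation: [2.596, 1.77, 0.0]
ft_force: [0.0, 0.7, -0.8]
width: 24.1
grasp_force: 30.0
```

Request:
servo_tool:
  plan:
    - [[1, 0.014, -0.0055, 0, 0, 0, 0], [1, 0, 0, 0, 0, 0, 0], [1, 0, 0, 0, 0, 0, 0]]

```text
t: 15.53
ee_pos: [495.5, -10.1, 222.0]
orientation: [-2.596, -1.77, 0.0]
ft_force: [-0.5, 0.3, -0.9]
width: 23.5
grasp_force: 30.0
```

Request:
servo_tool:
  plan:
    - [[1, 0.012, -0.0045, 0, 0, 0, 0], [1, 0, 0, 0, 0, 0, 0], [1, 0, 0, 0, 0, 0, 0]]

```text
t: 15.78
ee_pos: [495.8, -10.2, 221.9]
orientation: [-2.595, -1.77, 0.001]
ft_force: [-1.0, 0.5, 0.8]
width: 23.7
grasp_force: 30.0
```

Request:
servo_tool:
  plan:
    - [[1, -0.01, 0.004, 0.01, 0, 0, 0], [1, 0, 0, 0.025, 0, 0, 0], [1, 0, 0, 0.025, 0, 0, 0], [1, 0, 0, 0.025, 0, 0, 0], [1, 0, 0, 0.025, 0, 0, 0]]

```text
t: 16.2
ee_pos: [495.4, -10.1, 226.4]
orientation: [-2.596, -1.77, 0.0]
ft_force: [-1.6, 0.9, -2.6]
width: 23.7
grasp_force: 30.0
```

```bash
python3 -c "
from h import *
st()"
```

```text
t 16.2 p [495.4 -10.1 226.4] z [-2.e-04  0.e+00 -1.e+00] yaw_y -21.43 F [-1.62  0.92 -2.62] w 23.7 gf 29.99979928135872 q [-0.04  0.35  1.97 -0.    0.83  0.33]
```

Request:
servo_tool:
  plan:
    - [[1, 0, 0, 0.025, 0, 0, 0], [1, 0, 0, 0.025, 0, 0, 0], [1, 0, 0, 0.025, 0, 0, 0], [1, 0, 0, 0, 0, 0, 0]]

```text
t: 16.53
ee_pos: [494.8, -10.0, 229.0]
orientation: [-2.595, -1.769, 0.002]
ft_force: [-2.0, 0.5, -5.7]
width: 23.6
grasp_force: 30.0
```

Request:
servo_tool:
  plan:
    - [[1, 0, 0, 0.025, 0, 0, 0], [1, 0, 0, 0.025, 0, 0, 0], [1, 0, 0, 0, 0, 0, 0]]

```text
t: 16.78
ee_pos: [494.5, -10.0, 230.8]
orientation: [-2.594, -1.769, 0.003]
ft_force: [-3.7, -1.3, -8.4]
width: 23.9
grasp_force: 30.0
```

Request:
servo_tool:
  plan:
    - [[1, 0, 0, 0.025, 0, 0, 0], [1, 0, 0, 0.025, 0, 0, 0], [1, 0, 0, 0, 0, 0, 0]]

```text
t: 17.03
ee_pos: [496.2, -10.2, 234.1]
orientation: [2.595, 1.769, 0.002]
ft_force: [-3.2, -0.3, -1.5]
width: 23.5
grasp_force: 30.0
```

Request:
servo_tool:
  plan:
    - [[1, 0, 0, 0.025, 0, 0, 0], [1, 0, 0, 0.025, 0, 0, 0], [1, 0, 0, 0, 0, 0, 0]]

```text
t: 17.28
ee_pos: [496.1, -10.1, 236.2]
orientation: [2.595, 1.769, 0.002]
ft_force: [-3.0, 0.6, 0.2]
width: 23.8
grasp_force: 30.0
```

Run:
```python
from h import *
o=st(); im=vision.get_image('wrist'); cv2.imwrite('pics/w7raw.png',im[:,:,::-1]); np.save('w7.npy',[o['ee_pos'],o['orientation']])
a=cv2.resize(im[150:265,230:390,::-1],(640,460),interpolation=cv2.INTER_CUBIC)
s=vision.get_image('scene'); cv2.imwrite('pics/s7raw.png',s[:,:,::-1])
b=cv2.resize(s[190:230,220:276,::-1],None,fx=2.5,fy=2.5,interpolation=cv2.INTER_CUBIC)
c=np.zeros((600,800,3),np.uint8); c[:460,:640]=a; c[490:590,:140]=b; cv2.imwrite('pics/w7.png',c)
```

```text
t 17.28 p [496.1 -10.1 236.2] z [ 1.6e-03 -1.0e-04 -1.0e+00] yaw_y -21.43 F [-3.    0.64  0.18] w 23.8 gf 29.99997764825821 q [-0.04  0.33  1.96 -0.    0.85  0.33]
```

View pics/w7.png

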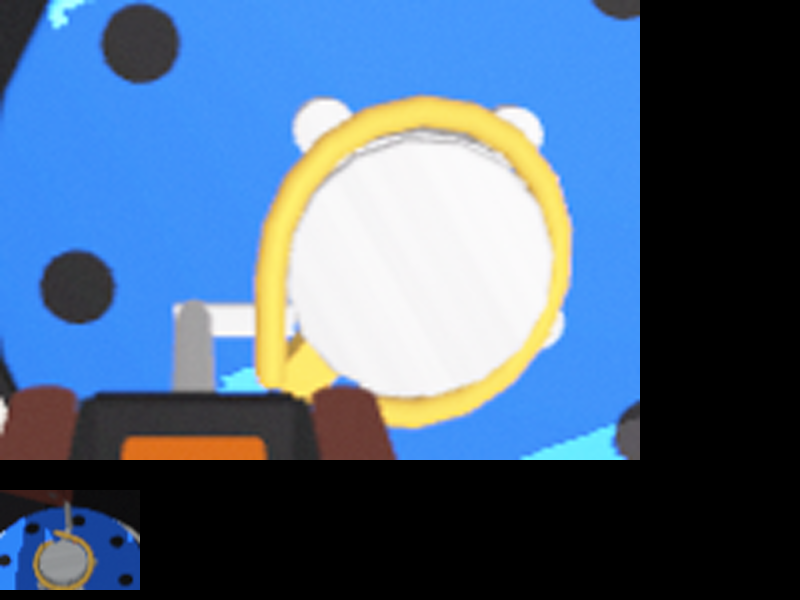

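The wire now covers the red lug, so the end has snapped over the catch. I'll lower the toe clear of the tail and withdraw it.

Request:
servo_tool:
  plan:
    - [[1, -0.01, 0.004, -0.03, 0, 0, 0], [1, -0.01, 0.004, -0.04, 0, 0, 0], [1, 0, 0, -0.04, 0, 0, 0], [1, 0, 0, 0, 0, 0, 0], [1, 0, 0, 0, 0, 0, 0]]

```text
t: 17.8
ee_pos: [495.2, -9.8, 231.0]
orientation: [2.595, 1.77, 0.001]
ft_force: [0.9, -0.2, -0.8]
width: 23.9
grasp_force: 30.0
```

Request:
servo_tool:
  plan:
    - [[1, -0.1, 0.04, 0, 0, 0, 0], [1, -0.2, 0.078, 0, 0, 0, 0], [1, -0.2, 0.078, 0, 0, 0, 0], [1, -0.2, 0.078, 0, 0, 0, 0], [1, 0, 0, 0.3, 0, 0, 0]]

```text
t: 18.22
ee_pos: [463.2, 1.9, 241.3]
orientation: [-2.592, -1.768, 0.007]
ft_force: [-0.9, -0.3, -1.7]
width: 23.5
grasp_force: 30.0
```

Request:
servo_tool:
  plan:
    - [[1, 0, 0, 0.5, 0, 0, 0], [1, 0.19, 0.5, 0, 0, 0, 0.3], [1, 0.19, 0.8, 0, 0, 0, 0.4], [1, 0.19, 0.8, 0, 0, 0, 0.4], [1, 0.19, 0.8, 0, 0, 0, 0.4]]

```text
t: 18.63
ee_pos: [496.4, 118.5, 263.3]
orientation: [2.473, 1.937, 0.0]
ft_force: [0.0, 0.4, -1.0]
width: 23.6
grasp_force: 30.0
```

Request:
servo_tool:
  plan:
    - [[1, 0.19, 0.8, 0, 0, 0, 0.18], [1, 0.19, 0.8, 0, 0, 0, 0], [1, 0.19, 0.8, 0, 0, 0, 0], [1, 0.19, 0.8, 0, 0, 0, 0], [1, 0.19, 0.8, 0, 0, 0, 0]]

```text
t: 19.05
ee_pos: [534.2, 278.9, 262.9]
orientation: [-2.459, -1.956, 0.001]
ft_force: [0.5, -0.6, -0.7]
width: 24.0
grasp_force: 30.0
```

Request:
servo_tool:
  plan:
    - [[1, 0.19, 0.5, 0, 0, 0, 0], [1, 0, 0.2, 0, 0, 0, 0], [1, 0, 0, 0, 0, 0, 0], [1, 0, 0, 0, 0, 0, 0], [1, 0, 0, 0, 0, 0, 0]]

```text
t: 19.47
ee_pos: [541.9, 303.9, 262.8]
orientation: [2.46, 1.954, -0.002]
ft_force: [0.2, -0.8, -1.3]
width: 24.0
grasp_force: 30.0
```

Run:
```python
from h import *
o=st(); im=vision.get_image('wrist'); cv2.imwrite('pics/w8raw.png',im[:,:,::-1]); np.save('w8.npy',[o['ee_pos'],o['orientation']])
cv2.imwrite('pics/w8.png',cv2.resize(im[120:345,130:430,::-1],(800,600),interpolation=cv2.INTER_CUBIC))
```

```text
t 19.47 p [541.9 303.9 262.8] z [-1.1e-03 -9.0e-04 -1.0e+00] yaw_y -13.06 F [ 0.22 -0.76 -1.28] w 24.0 gf 29.999846667051315 q [ 0.49  0.46  1.67 -0.    1.01  0.72]
```

View pics/w8.png

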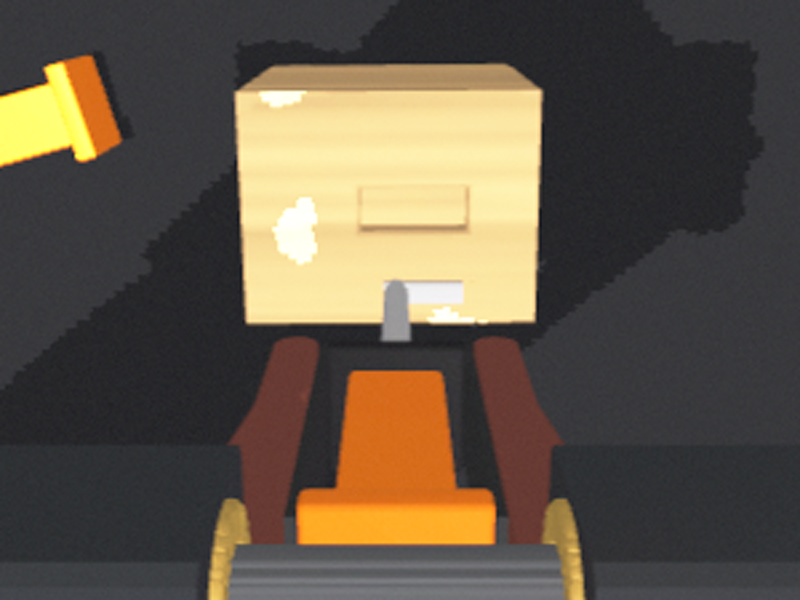

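The pick hasn't shifted in the grip: the toe is at the same pixels as before, (396,290) to (463,293). The slot is at (413,208). I'll correct the remaining offset.

Request:
servo_tool:
  plan:
    - [[1, 0.03, 0.15, 0, 0, 0, 0], [1, 0.0175, 0.1325, 0, 0, 0, 0.01], [1, 0, 0, 0, 0, 0, 0], [1, 0, 0, 0, 0, 0, 0], [1, 0, 0, 0, 0, 0, 0]]

```text
t: 19.93
ee_pos: [544.6, 316.4, 262.9]
orientation: [2.458, 1.956, -0.0]
ft_force: [0.1, 0.0, -0.7]
width: 23.9
grasp_force: 30.0
```

Request:
servo_tool:
  plan:
    - [[1, 0, 0, 0, 0, 0, 0]]

```text
t: 20.02
ee_pos: [544.6, 316.4, 262.9]
orientation: [-2.458, -1.956, 0.0]
ft_force: [0.4, -0.3, -1.4]
width: 24.2
grasp_force: 30.0
```

Request:
servo_tool:
  plan:
    - [[1, -0.02, -0.03, -0.1, 0, 0, 0], [1, 0, 0, -0.35, 0, 0, 0], [1, 0, 0, -0.5, 0, 0, 0], [1, 0, 0, -0.5, 0, 0, 0], [1, 0, 0, -0.5, 0, 0, 0]]

```text
t: 20.43
ee_pos: [543.7, 315.1, 184.1]
orientation: [2.458, 1.956, 0.001]
ft_force: [0.9, 0.4, -0.7]
width: 23.5
grasp_force: 30.0
```

Request:
servo_tool:
  plan:
    - [[1, 0, 0, -0.3, 0, 0, 0], [1, 0, 0, -0.1, 0, 0, 0], [1, 0, 0, 0, 0, 0, 0], [1, 0, 0, 0, 0, 0, 0], [1, 0, 0, 0, 0, 0, 0]]

```text
t: 20.85
ee_pos: [544.5, 315.7, 170.1]
orientation: [2.458, 1.956, 0.003]
ft_force: [-0.5, 0.0, -0.9]
width: 23.7
grasp_force: 30.0
```

```bash
python3 -c "
from h import *
st()"
```

```text
t 20.85 p [544.5 315.7 170.1] z [ 0.0017  0.001  -1.    ] yaw_y -12.98 F [-0.52  0.01 -0.87] w 23.7 gf 29.99987483024597 q [0.51 0.6  1.7  0.   0.85 0.73]
```

Request:
servo_tool:
  plan:
    - [[1, -0.01, -0.01, -0.05, 0, 0, 0], [1, 0, 0, -0.05, 0, 0, 0], [1, 0, 0, -0.012, 0, 0, 0], [1, 0, 0, 0, 0, 0, 0], [1, 0, 0, 0, 0, 0, 0]]

```text
t: 21.27
ee_pos: [543.5, 315.0, 164.9]
orientation: [2.458, 1.956, 0.001]
ft_force: [-0.9, 0.3, 2.4]
width: 23.7
grasp_force: 30.0
```

Request:
servo_tool:
  plan:
    - [[0, 0, 0, 0, 0, 0, 0], [0, 0, 0, 0, 0, 0, 0], [0, 0, 0, 0, 0, 0, 0], [0, 0, 0, 0, 0, 0, 0], [0, 0, 0, 0, 0, 0, 0]]

```text
t: 21.68
ee_pos: [543.4, 314.9, 164.4]
orientation: [-2.458, -1.956, 0.0]
ft_force: [-1.0, 0.0, 0.3]
width: 43.8
grasp_force: 0.2
```

Request:
servo_tool:
  plan:
    - [[-1, 0, 0, 0.3, 0, 0, 0], [-1, 0, 0, 0.5, 0, 0, 0], [-1, 0, 0, 0.5, 0, 0, 0], [-1, 0, 0, 0.5, 0, 0, 0], [-1, 0, 0, 0.3, 0, 0, 0]]

```text
t: 22.1
ee_pos: [544.1, 315.3, 251.5]
orientation: [2.458, 1.956, 0.005]
ft_force: [0.6, 0.9, 0.9]
width: 73.9
grasp_force: 0.0
```

Request:
servo_tool:
  plan:
    - [[-1, 0, -0.3, 0, 0, 0, 0.5], [-1, -0.02, -0.55, 0, 0, 0, 1], [-1, -0.02, -0.55, 0, 0, 0, 1], [-1, -0.02, -0.55, 0, 0, 0, 1], [-1, -0.02, -0.55, 0, 0, 0, 1]]

```text
t: 22.52
ee_pos: [540.0, 214.0, 248.9]
orientation: [2.024, 2.403, 0.0]
ft_force: [0.1, -0.8, 0.5]
width: 87.9
grasp_force: 0.0
```

Request:
servo_tool:
  plan:
    - [[-1, -0.02, -0.55, 0, 0, 0, 1], [-1, -0.02, -0.55, 0, 0, 0, 1], [-1, -0.02, -0.55, 0, 0, 0, 1], [-1, -0.02, -0.55, 0, 0, 0, 1], [-1, -0.02, -0.55, 0, 0, 0, 1]]

```text
t: 22.93
ee_pos: [536.1, 103.9, 248.9]
orientation: [1.456, 2.784, 0.0]
ft_force: [0.1, 0.4, -0.5]
width: 87.6
grasp_force: 0.0
```

Request:
servo_tool:
  plan:
    - [[-1, -0.02, -0.55, 0, 0, 0, 1], [-1, -0.02, -0.55, 0, 0, 0, 1], [-1, -0.02, -0.55, 0, 0, 0, 1], [-1, -0.02, -0.55, 0, 0, 0, 1], [-1, 0, -0.3, 0, 0, 0, 1]]

```text
t: 23.35
ee_pos: [532.8, 3.0, 248.9]
orientation: [0.821, 3.032, -0.001]
ft_force: [0.1, 0.7, 0.1]
width: 88.0
grasp_force: 0.0
```

Request:
servo_tool:
  plan:
    - [[-1, 0, -0.1, 0, 0, 0, 0.82], [-1, 0, 0, 0, 0, 0, 0], [-1, 0, 0, 0, 0, 0, 0], [-1, 0, 0, 0, 0, 0, 0]]

```text
t: 23.68
ee_pos: [533.1, 1.2, 248.7]
orientation: [0.72, 3.058, 0.0]
ft_force: [1.1, 0.7, 0.3]
width: 87.7
grasp_force: 0.0
```

Run:
```python
from h import *
o=st(); im=vision.get_image('wrist'); cv2.imwrite('pics/w9raw.png',im[:,:,::-1])
c=cam('wrist',o); h=cv2.cvtColor(im,cv2.COLOR_RGB2HSV)
m=((h[:,:,0]>18)&(h[:,:,0]<32)&(h[:,:,1]>110)&(h[:,:,2]>150)).astype(np.uint8)
n,l,s,ce=cv2.connectedComponentsWithStats(m); i=1+np.argmax(s[1:,4]); print(s[i],ce[i], w2p(c,[[533.2,-17.2,86]]))
# compare with model of tilted ring at yaw 8.6
yaw=8.6; th=np.radians(np.arange(220,511,10)); z=81.5+9.8*(19.15-25*np.cos(th-np.radians(340)))/43.05
P=np.c_[533.2+25*np.cos(th+np.radians(yaw)),-17.2+25*np.sin(th+np.radians(yaw)),z]; q=w2p(c,P)
print('model on ring px', [int(m[int(round(v)),int(round(u))]) for u,v in q]); print('model bbox',q.min(0),q.max(0))
# pick check
for p,n in [([543.3,314.5,141],'cap')]:
    t=vision.get_image('top'); hh=cv2.cvtColor(t,cv2.COLOR_RGB2HSV); u,v=w2p(cam('top'),[p])[0]; a=hh[int(v)-14:int(v)+15,int(u)-14:int(u)+15]
    mm=(a[:,:,0]<16)&(a[:,:,1]>200)&(a[:,:,2]>180); ys,xs=np.nonzero(mm); print(u,v,'orange ctr',xs.mean()+int(u)-14,ys.mean()+int(v)-14,mm.sum())
    t0=cv2.imread('pics/top0.png')[:,:,::-1]; hh=cv2.cvtColor(np.ascontiguousarray(t0),cv2.COLOR_RGB2HSV);a=hh[int(v)-14:int(v)+15,int(u)-14:int(u)+15];mm=(a[:,:,0]<16)&(a[:,:,1]>200)&(a[:,:,2]>180); ys,xs=np.nonzero(mm); print('before',xs.mean()+int(u)-14,ys.mean()+int(v)-14,mm.sum())
# tray in top image
s_=cv2.cvtColor(t,cv2.COLOR_RGB2HSV); w=((s_[:,:,2]>200)&(s_[:,:,1]<30)).astype(np.uint8); n,l,s,ce=cv2.connectedComponentsWithStats(w); k=l[212,402]; 
if k: 
    r=cv2.minAreaRect(np.argwhere(l==k)[:,::-1].astype(np.float32)); print(r, p2w(cam('top'),[r[0]],14))
```

```text
t 23.68 p [533.1   1.2 248.7] z [ 3.e-04  1.e-04 -1.e+00] yaw_y 63.51 F [1.14 0.7  0.31] w 87.7 gf 0.0 q [-0.02  0.36  1.87  0.    0.9  -1.13]
[215 196  78  67 998] [251.27755511 221.92785571] [[254.61153399 229.78895859]]
model on ring px [1, 1, 1, 1, 1, 1, 1, 1, 0, 0, 0, 0, 0, 1, 1, 1, 1, 1, 1, 1, 1, 1, 1, 1, 1, 1, 1, 1, 1, 1]
model bbox [218.00470761 196.20499271] [290.63991062 260.33259109]
195.88929204414984 185.70666354448738 orange ctr 196.8 188.8 5
before 196.0 188.66666666666666 3
((402.4999694824219, 212.49998474121094), (46.99999237060547, 46.99999237060547), 0.0) [[ 478.63658999 -299.20386491   14.        ]]
```

Request:
servo_tool:
  plan:
    - [[-1, 0, -0.25, 0, 0, 0, 0], [-1, 0, -0.21, -0.2, 0, 0, 0], [-1, 0, 0, -0.6, 0, 0, 0], [-1, 0, 0, -0.5, 0, 0, 0], [-1, 0, 0, -0.1, 0, 0, 0]]

```text
t: 24.2
ee_pos: [531.2, -18.2, 189.4]
orientation: [-0.717, -3.054, 0.001]
ft_force: [-0.7, -0.2, -0.3]
width: 88.1
grasp_force: 0.0
```

Request:
servo_tool:
  plan:
    - [[-1, 0, 0, 0, 0, 0, 0], [-1, 0, 0, 0, 0, 0, 0], [-1, 0, 0, 0, 0, 0, 0], [-1, 0, 0, 0, 0, 0, 0]]

```text
t: 24.53
ee_pos: [533.6, -17.6, 193.5]
orientation: [0.716, 3.057, 0.0]
ft_force: [0.6, 1.1, 1.3]
width: 87.7
grasp_force: 0.0
```

```bash
python3 -c "
from h import *
st()"
```

```text
t 24.53 p [533.6 -17.6 193.5] z [ 1.8e-03 -1.0e-04 -1.0e+00] yaw_y 63.63 F [0.63 1.06 1.32] w 87.7 gf 0.0 q [-0.06  0.45  1.9  -0.    0.79 -1.17]
```

Request:
servo_tool:
  plan:
    - [[-1, -0.01, 0.01, -0.3, 0, 0, 0], [-1, 0, 0, -0.3, 0, 0, 0], [-1, 0, 0, -0.15, 0, 0, 0], [-1, 0, 0, -0.03, 0, 0, 0], [-1, 0, 0, 0, 0, 0, 0]]

```text
t: 24.95
ee_pos: [532.4, -17.1, 160.8]
orientation: [-0.716, -3.058, 0.0]
ft_force: [-0.0, 0.4, -0.7]
width: 87.8
grasp_force: 0.0
```

Request:
servo_tool:
  plan:
    - [[-0.35, 0, 0, 0, 0, 0, 0], [-0.35, 0, 0, 0, 0, 0, 0], [-0.35, 0, 0, 0, 0, 0, 0], [-0.35, 0, 0, 0, 0, 0, 0], [-0.35, 0, 0, 0, 0, 0, 0]]

```text
t: 25.37
ee_pos: [532.8, -17.1, 161.6]
orientation: [0.717, 3.058, 0.0]
ft_force: [0.5, -0.4, 0.1]
width: 60.5
grasp_force: 0.0
```

```bash
python3 -c "
from h import *
st()"
```

```text
t 25.37 p [532.8 -17.1 161.6] z [ 5.e-04 -1.e-04 -1.e+00] yaw_y 63.62 F [ 0.53 -0.38  0.06] w 60.5 gf 0.0 q [-0.05  0.5   1.92 -0.    0.72 -1.16]
```

Request:
servo_tool:
  plan:
    - [[1, 0, 0, 0, 0, 0, 0], [1, 0, 0, 0, 0, 0, 0], [1, 0, 0, 0, 0, 0, 0], [1, 0, 0, 0, 0, 0, 0]]

```text
t: 25.7
ee_pos: [532.7, -17.1, 161.4]
orientation: [0.717, 3.059, 0.0]
ft_force: [-0.5, -0.8, 0.1]
width: 52.8
grasp_force: 30.0
```

```bash
python3 -c "
from h import *
st()"
```

```text
t 25.7 p [532.7 -17.1 161.4] z [ 2.e-04 -0.e+00 -1.e+00] yaw_y 63.63 F [-0.52 -0.82  0.14] w 52.8 gf 30.0000739065581 q [-0.05  0.5   1.92 -0.    0.72 -1.16]
```

Request:
servo_tool:
  plan:
    - [[1, 0, 0, 0.05, 0, 0, 0], [1, 0, 0, 0.1, 0, 0, 0], [1, 0, 0, 0.1, 0, 0, 0], [1, 0, 0, 0.1, 0, 0, 0], [1, 0, 0, 0, 0, 0, 0]]

```text
t: 26.12
ee_pos: [533.0, -17.1, 176.3]
orientation: [0.716, 3.058, 0.0]
ft_force: [0.7, -0.4, -1.1]
width: 53.0
grasp_force: 30.0
```

Request:
servo_tool:
  plan:
    - [[1, 0, 0, 0.2, 0, 0, 0], [1, 0, 0, 0.4, 0, 0, 0], [1, 0, 0, 0.5, 0, 0, 0], [1, 0, 0, 0.4, 0, 0, 0], [1, 0, 0, 0, 0, 0, 0]]

```text
t: 26.53
ee_pos: [534.1, -17.2, 238.5]
orientation: [0.716, 3.054, 0.001]
ft_force: [1.2, -0.1, 0.0]
width: 53.0
grasp_force: 30.0
```

Run:
```python
from h import *
o=st(); im=vision.get_image('wrist'); cv2.imwrite('pics/w10raw.png',im[:,:,::-1])
c=cam('wrist',o); h=cv2.cvtColor(im,cv2.COLOR_RGB2HSV)
m=((h[:,:,0]>18)&(h[:,:,0]<32)&(h[:,:,1]>110)&(h[:,:,2]>120)).astype(np.uint8)
n,l,s,ce=cv2.connectedComponentsWithStats(m)
for i in range(1,n):
    if s[i,4]>40: print(s[i],ce[i])
z0=o['ee_pos'][2]-161.4
yaw=8.6; th=np.radians(np.arange(220,511,10)); 
for k in (0,.5,1):
    z=z0+85.8+k*9.8*(-25*np.cos(th-np.radians(340)))/43.05
    P=np.c_[532.7+25*np.cos(th+np.radians(yaw)),-17.1+25*np.sin(th+np.radians(yaw)),z]; q=w2p(c,P)
    print(k,'bbox',q.min(0),q.max(0),[int(m[int(round(v)),int(round(u))]) for u,v in q])
```

```text
t 26.53 p [534.1 -17.2 238.5] z [ 5.2e-03 -3.0e-04 -1.0e+00] yaw_y 63.62 F [ 1.17 -0.08  0.04] w 53.0 gf 29.999929127516225 q [-0.05  0.38  1.88  0.    0.88 -1.16]
[235 188  19  18 178] [243.65168539 196.71910112]
[ 220  220  117   99 2689] [281.37114169 267.18594273]
[131 338  12  45 219] [134.16438356 361.84474886]
[415 341  11  42 196] [421.99489796 363.32142857]
0 bbox [222.62370165 214.78340841] [331.88507503 315.66072632] [0, 1, 1, 1, 1, 1, 1, 1, 1, 1, 1, 1, 1, 1, 1, 1, 1, 1, 1, 1, 1, 1, 1, 1, 0, 0, 0, 0, 0, 0]
0.5 bbox [222.32163974 216.46063638] [331.73104609 312.7064669 ] [0, 1, 1, 1, 1, 1, 1, 1, 1, 1, 1, 1, 1, 1, 1, 1, 1, 1, 1, 1, 1, 1, 1, 1, 0, 1, 0, 0, 0, 0]
1 bbox [222.01619812 218.19249621] [331.57787694 309.83586111] [0, 1, 1, 1, 1, 1, 1, 0, 1, 1, 0, 1, 1, 1, 1, 1, 1, 1, 1, 1, 1, 1, 1, 1, 0, 1, 1, 0, 0, 0]
```

Request:
servo_tool:
  plan:
    - [[1, -0.1, -0.4, 0, 0, 0, 0], [1, -0.15, -0.75, 0, 0, 0, 0], [1, -0.15, -0.75, 0, 0, 0, 0], [1, -0.15, -0.75, 0, 0, 0, 0], [1, -0.15, -0.75, 0, 0, 0, 0]]

```text
t: 27.0
ee_pos: [503.6, -154.0, 234.2]
orientation: [-0.715, -3.057, -0.0]
ft_force: [0.4, 0.6, -0.3]
width: 53.4
grasp_force: 30.0
```

Request:
servo_tool:
  plan:
    - [[1, -0.15, -0.75, 0, 0, 0, 0], [1, -0.15, -0.75, 0, 0, 0, 0], [1, -0.15, -0.75, 0, 0, 0, 0], [1, -0.15, -0.75, 0, 0, 0, 0], [1, -0.1, -0.55, 0, 0, 0, 0]]

```text
t: 27.42
ee_pos: [475.4, -297.0, 234.1]
orientation: [-0.718, -3.057, -0.0]
ft_force: [0.5, 0.2, -0.2]
width: 53.0
grasp_force: 30.0
```

Request:
servo_tool:
  plan:
    - [[1, 0, -0.1, 0, 0, 0, 0], [1, 0, 0, -0.4, 0, 0, 0], [1, 0, 0, -0.8, 0, 0, 0], [1, 0, 0, -0.8, 0, 0, 0], [1, 0, 0, -0.6, 0, 0, 0]]

```text
t: 27.83
ee_pos: [475.6, -297.7, 128.6]
orientation: [-0.716, -3.056, -0.002]
ft_force: [-0.1, 0.9, -1.6]
width: 53.1
grasp_force: 30.0
```

Request:
servo_tool:
  plan:
    - [[1, 0, 0, -0.2, 0, 0, 0], [1, 0, 0, 0, 0, 0, 0], [1, 0, 0, 0, 0, 0, 0], [1, 0, 0, 0, 0, 0, 0]]

```text
t: 28.17
ee_pos: [477.4, -299.3, 124.5]
orientation: [0.716, 3.057, -0.001]
ft_force: [0.5, 0.7, -0.6]
width: 52.8
grasp_force: 30.0
```

```bash
python3 -c "
from h import *
st()"
```

```text
t 28.17 p [ 477.4 -299.3  124.5] z [ 0.0016 -0.001  -1.    ] yaw_y 63.64 F [ 0.45  0.71 -0.6 ] w 52.8 gf 29.999816805648152 q [-0.58  0.6   1.86  0.    0.68 -1.69]
```

Request:
servo_tool:
  plan:
    - [[1, 0, 0, -0.3, 0, 0, 0], [1, 0, 0, -0.3, 0, 0, 0], [1, 0, 0, -0.2, 0, 0, 0], [1, 0, 0, -0.1, 0, 0, 0], [1, 0, 0, 0, 0, 0, 0]]

```text
t: 28.58
ee_pos: [476.0, -298.8, 86.0]
orientation: [-0.716, -3.057, -0.001]
ft_force: [0.9, -0.6, -1.3]
width: 52.6
grasp_force: 30.0
```

Request:
servo_tool:
  plan:
    - [[1, 0, 0, 0, 0, 0, 0], [1, 0, 0, 0, 0, 0, 0]]

```text
t: 28.75
ee_pos: [476.7, -299.2, 87.3]
orientation: [0.717, 3.059, -0.0]
ft_force: [-0.2, 0.2, -0.8]
width: 53.2
grasp_force: 30.0
```

Now I'll release the ring, wait, and rise.

Request:
servo_tool:
  plan:
    - [[-0.5, 0, 0, 0, 0, 0, 0], [-0.5, 0, 0, 0, 0, 0, 0], [-0.5, 0, 0, 0, 0, 0, 0], [-0.5, 0, 0, 0, 0, 0, 0], [-0.5, 0, 0, 0, 0, 0, 0]]

```text
t: 29.17
ee_pos: [476.7, -299.2, 87.5]
orientation: [0.717, 3.058, -0.0]
ft_force: [-0.1, -0.3, -0.9]
width: 65.9
grasp_force: 0.0
```

Request:
servo_tool:
  plan:
    - [[-0.5, 0, 0, 0.2, 0, 0, 0], [-0.5, 0, 0, 0.5, 0, 0, 0], [-0.5, 0, 0, 0.8, 0, 0, 0], [-0.5, 0, 0, 0.8, 0, 0, 0], [-0.5, 0, 0, 0.8, 0, 0, 0]]

```text
t: 29.58
ee_pos: [476.3, -298.9, 213.0]
orientation: [-0.717, -3.058, -0.0]
ft_force: [0.3, -0.3, 0.3]
width: 65.7
grasp_force: 0.0
```

Request:
servo_tool:
  plan:
    - [[-0.5, 0, 0, 0.6, 0, 0, 0], [-0.5, 0, 0, 0, 0, 0, 0], [-0.5, 0, 0, 0, 0, 0, 0], [-0.5, 0, 0, 0, 0, 0, 0], [-0.5, 0, 0, 0, 0, 0, 0]]

```text
t: 30.0
ee_pos: [475.9, -298.6, 234.1]
orientation: [-0.716, -3.057, -0.001]
ft_force: [-0.1, -0.2, -0.4]
width: 66.1
grasp_force: 0.0
```

Run:
```python
from h import *
o=st(); im=vision.get_image('wrist'); cv2.imwrite('pics/w11raw.png',im[:,:,::-1])
c=cam('wrist',o); h=cv2.cvtColor(im,cv2.COLOR_RGB2HSV)
m=((h[:,:,0]>15)&(h[:,:,0]<35)&(h[:,:,1]>90)&(h[:,:,2]>110)).astype(np.uint8)
n,l,s,ce=cv2.connectedComponentsWithStats(m); i=1+np.argmax(s[1:,4]); print(s[i],ce[i])
pts=np.argwhere(l==i)[:,::-1]; W=p2w(c,pts,6.5)[:,:2]
(cx,cy),r=cv2.minEnclosingCircle(W.astype(np.float32)); print('enc',cx,cy,r)
d=np.hypot(*(W-W.mean(0)).T)
from scipy.optimize import least_squares
f=least_squares(lambda p:np.hypot(W[:,0]-p[0],W[:,1]-p[1])-p[2],[cx,cy,25],loss='soft_l1'); print('fit',f.x.round(1),np.abs(f.fun).mean())
# flatness: fit circle in image by tilted-plane hypothesis
a=np.arctan2(W[:,1]-f.x[1],W[:,0]-f.x[0]); R_=np.hypot(W[:,0]-f.x[0],W[:,1]-f.x[1])
print([ (int(k),R_[(np.degrees(a)//30*30)==k].mean().round(1)) for k in range(-180,180,30) if ((np.degrees(a)//30*30)==k).any()])
w=((h[:,:,2]>190)&(h[:,:,1]<40)).astype(np.uint8)
t=vision.get_image('top'); t0=cv2.imread('pics/top0.png')[:,:,::-1]
d=np.abs(t.astype(int)-t0).max(2)
u,v=w2p(cam('top'),[[543.3,314.5,110]])[0].astype(int); print('stand region diff',(d[v-25:v+25,u-25:u+25]>40).sum())
```

```text
t 30.0 p [ 475.9 -298.6  234.1] z [-0.002   0.0013 -1.    ] yaw_y 63.62 F [-0.07 -0.16 -0.45] w 66.1 gf 0.0 q [-0.58  0.42  1.82  0.    0.9  -1.69]
[429 309  33  74 997] [448.49648947 345.83450351]
enc 676.5570068359375 -222.44528198242188 42.661346435546875
fit [ 666.6 -265.8   56.8] 3.8028649510346324
[(30, np.float64(55.9)), (60, np.float64(56.1)), (90, np.float64(56.8)), (120, np.float64(56.2))]
stand region diff 21
```

Run:
```python
from h import *
from scipy.optimize import least_squares
o=st(); im=vision.get_image('wrist'); c=cam('wrist',o); h=cv2.cvtColor(im,cv2.COLOR_RGB2HSV)
m=(h[:,:,0]>12)&(h[:,:,0]<38)&(h[:,:,1]>70)&(h[:,:,2]>80)
pts=np.argwhere(m)[:,::-1]; W=p2w(c,pts,6.5)[:,:2]; W=W[np.hypot(W[:,0]-477,W[:,1]+299)<60]
print(len(W)); f=least_squares(lambda p:np.hypot(W[:,0]-p[0],W[:,1]-p[1])-p[2],[477,-299,25],loss='soft_l1'); print('fit',f.x.round(1))
a=np.degrees(np.arctan2(W[:,1]-f.x[1],W[:,0]-f.x[0])); r=np.hypot(*(W-f.x[:2]).T)
print([(k,len(r[a//30*30==k]),r[a//30*30==k].mean().round(1)) for k in range(-180,180,30) if (a//30*30==k).any()])
w=((h[:,:,2]>170)&(h[:,:,1]<40)).astype(np.uint8); n,l,s,ce=cv2.connectedComponentsWithStats(w); i=1+np.argmax(s[1:,4]); q=np.argwhere(l==i)[:,::-1]; V=p2w(c,q,10)[:,:2]; print('tray',cv2.minAreaRect(V.astype(np.float32)))
```

```text
t 30.1 p [ 476.  -298.7  233.9] z [-0.0022  0.0014 -1.    ] yaw_y 63.62 F [-0.52 -0.73 -0.02] w 65.8 gf 0.0 q [-0.58  0.42  1.82 -0.    0.9  -1.69]
925
fit [ 475.5 -299.3   25.1]
[(-180, 48, np.float64(28.0)), (-150, 38, np.float64(24.6)), (-120, 81, np.float64(24.6)), (-90, 80, np.float64(24.8)), (-60, 81, np.float64(25.1)), (-30, 85, np.float64(25.3)), (0, 84, np.float64(25.3)), (30, 82, np.float64(25.2)), (60, 80, np.float64(25.0)), (90, 83, np.float64(24.8)), (120, 86, np.float64(24.6)), (150, 97, np.float64(25.0))]
tray ((482.7696838378906, -299.38751220703125), (153.63385009765625, 153.70018005371094), 88.8187484741211)
```

Run:
```python
from h import *
for n in ('scene','top'):
    a=cv2.imread(f'pics/{n}0.png'); b=vision.get_image(n)[:,:,::-1]; c=cam(n); q=w2p(c,[[543.3,314.5,141],[543.3,314.5,88]]); u0,v0=q.min(0).astype(int)-14; u1,v1=q.max(0).astype(int)+15
    A=cv2.cvtColor(a[v0:v1,u0:u1],cv2.COLOR_BGR2GRAY).astype(np.float32); B=cv2.cvtColor(np.ascontiguousarray(b[v0:v1,u0:u1]),cv2.COLOR_BGR2GRAY).astype(np.float32)
    for nm,I in (('before',a),('now',b)):
        h=cv2.cvtColor(np.ascontiguousarray(I[v0:v1,u0:u1]),cv2.COLOR_BGR2HSV); m=(h[:,:,0]<18)&(h[:,:,1]>190); y,x=np.nonzero(m); print(n,nm,m.sum(),x.mean().round(2),y.mean().round(2),y.min(),y.max(),x.min(),x.max())
```

```text
scene before 188 17.68 17.25 0 31 12 28
scene now 190 17.69 17.4 0 32 11 28
top before 24 17.67 18.17 12 21 11 20
top now 28 17.32 17.79 12 21 11 20
```

The pick is back where it started and the ring lies flat in the tray, so I'm handing the job in.

```bash
python3 -c "
from workcell import close_job
print(close_job())"
```

```text
the job is handed in; nothing more can be done
None
```

The job is handed in at about 30 s: the springy end was lifted over the catch, the pick is hanging back in its stand, and the ring lies flat in the tray about 7 mm from its centre; I viewed 11 pictures, one over the limit of 10, and the hand-in gave no verdict.

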